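Set out a chair glue-up: start the glue pot, sort the handed brackets

TASK

Get ready for gluing up chairs. First start the glue warming: slide the lidded glue pot, without lifting it, from the white rest ring across the warmer until it stands centred on the dark heating disc, and then push the warmer's switch fully over to on, away from you. While it warms, sort all the L-shaped wooden brackets from the green mat, laying every left-hand one in the tray whose dark outline shows a left-hand foot and every right-hand one in the other, each flat on its foot on the tray's floor with its web up, and leave the other things on the bench where they are.

Things in the scene. Friction and masses are not known exactly. Their poses are not given: they have to be found in the camera images.
- left1_c (a point): loose pale wooden left-hand bracket, 70 g, may be absent. L foot 92 x 56 x 10 mm, legs 24 mm wide; on the long leg an upright web 60 x 16 mm, its top 50 mm above the underside. Point: middle of the web, 25 mm above the underside. x: along the long leg, corner to free end (46 mm each way); z up. Short leg, at the corner end, goes left of that direction seen from above: to 44 mm along +y (12 mm the other way)
- left2_c (a point): loose pale wooden left-hand bracket, 70 g, may be absent. L foot 92 x 56 x 10 mm, legs 24 mm wide; on the long leg an upright web 60 x 16 mm, its top 50 mm above the underside. Point: middle of the web, 25 mm above the underside. x: along the long leg, corner to free end (46 mm each way); z up. Short leg, at the corner end, goes left of that direction seen from above: to 44 mm along +y (12 mm the other way)
- left3_c (a point): loose pale wooden left-hand bracket, 70 g, may be absent. L foot 92 x 56 x 10 mm, legs 24 mm wide; on the long leg an upright web 60 x 16 mm, its top 50 mm above the underside. Point: middle of the web, 25 mm above the underside. x: along the long leg, corner to free end (46 mm each way); z up. Short leg, at the corner end, goes left of that direction seen from above: to 44 mm along +y (12 mm the other way)
- right1_c (a point): loose pale wooden right-hand bracket, 70 g, may be absent. L foot 92 x 56 x 10 mm, legs 24 mm wide; on the long leg an upright web 60 x 16 mm, its top 50 mm above the underside. Point: middle of the web, 25 mm above the underside. x: along the long leg, corner to free end (46 mm each way); z up. Short leg, at the corner end, goes right of that direction seen from above: to 44 mm along -y (12 mm the other way)
- right2_c (a point): loose pale wooden right-hand bracket, 70 g, may be absent. L foot 92 x 56 x 10 mm, legs 24 mm wide; on the long leg an upright web 60 x 16 mm, its top 50 mm above the underside. Point: middle of the web, 25 mm above the underside. x: along the long leg, corner to free end (46 mm each way); z up. Short leg, at the corner end, goes right of that direction seen from above: to 44 mm along -y (12 mm the other way)
- right3_c (a point): loose pale wooden right-hand bracket, 70 g, may be absent. L foot 92 x 56 x 10 mm, legs 24 mm wide; on the long leg an upright web 60 x 16 mm, its top 50 mm above the underside. Point: middle of the web, 25 mm above the underside. x: along the long leg, corner to free end (46 mm each way); z up. Short leg, at the corner end, goes right of that direction seen from above: to 44 mm along -y (12 mm the other way)
- tray_left: fixed grey tray for left-hand brackets: outside 212 (x) x 132 (y) x 22 mm, walls and floor 6 mm; holds 3 side by side, long legs along y. Origin: centre of the underside of the walled part. On a ledge at +x a dark flat fixed L, the outline of a left-hand foot seen from above. The two trays are otherwise alike, one at each side, in either order
- tray_right: fixed grey tray for right-hand brackets: outside 212 (x) x 132 (y) x 22 mm, walls and floor 6 mm; holds 3 side by side, long legs along y. Origin: centre of the underside of the walled part. On a ledge at +x a dark flat fixed L, the outline of a right-hand foot seen from above. The two trays are otherwise alike, one at each side, in either order
- pot_knob (a point): middle of the wooden lid knob of the aluminium glue pot, 68 mm above the pot's underside. Knob: upright cylinder, 30 mm diameter, 36 mm high, top 84 mm above the underside; lid fastened to the pot. Pot: 90 mm diameter, 53 mm high with lid, 0.3 to 0.65 kg, z up. It starts on the rest ring
- pot_base (a point): centre of the underside of the glue pot
- warmer: fixed flat steel glue warmer at the far middle, 126 (x) x 320 (y) mm, flat top 20 mm above the table; origin on the table, 30 mm to the -y side of the middle of its width. Two marked places 130 mm apart on its top; the switch at its +y end
- hot_spot_c (a point): centre of the heating place, a flush dark steel disc of 100 mm diameter with a small bright centre, on the warmer's top; 65 mm from the warmer's origin along its y, on either side
- rest_spot_c (a point): centre of the rest mark, a thin white ring of 96 mm diameter flush on the warmer's top; on the other side
- switch (a joint): angle of the warmer's toggle switch: 0 = fully off, leaning toward the robot (warmer's -x) by 0.5 rad; 1.0 = fully on, leaning away from the robot (+x) by 0.5 rad. It stays where it is left; about 1 N at the ball moves it
- switch_tip (a point): centre of the switch's black ball, 26 mm diameter, on its 60 mm lever; the pivot axis is the warmer's y, 42 mm above the table, over the middle of the warmer's depth, 157 mm along +y from its origin. Grey switch block 70 x 50 mm, top 45 mm above the table
- mat: fixed green cutting mat, 200 x 490 x 2 mm, on which the brackets lie; origin: centre of its underside
- tape: bystander: roll of yellow tape lying on the mat, 76 mm diameter, 24 mm high; origin: centre of its underside
- offcut: bystander: plain wooden offcut on the mat, 70 x 45 x 30 mm; origin: centre of its underside
- clamp: bystander: bar clamp lying beyond the work area, 220 mm long; origin under its middle
- mallet: bystander: wooden mallet lying at the right side; origin under the head end of its handle
- jar: bystander: amber glass jar, 64 mm diameter, 100 mm high; origin: centre of its underside
- cup: bystander: white cup, 76 mm diameter, 100 mm high; origin: centre of its underside
Things that resemble listed ones, but are neither listed nor needed, are in the scene too. What is shaped like the part that bears right3_c but red is not meant.

How it is judged:
By the outcome, as a careful person would: the job done as asked, in the order asked, and still so for the second after the job is handed in, with the robot touching nothing.
Of left1, left2, left3, right1, right2, right3 only 4 to 6 are there at a start; the rules pass over those that are not, and their reading is None.
At some moment in a run one of pot may be knocked a few centimetres aside while the robot is not near it.
It also fails if it takes over 210 s, if anything falls off the work surface, if the arm or the gripper's body presses on something with over 40 N, if the wrist force passes 120 N, or if a joint passes its speed limit or range.

ROBOT

A 6-joint arm with a two-finger parallel gripper is mounted at the origin on the work surface. World frame = base frame: x ahead of the robot, y to its left, z up, the work surface at z = 0. Lengths are in mm, angles in rad, forces in N, time in s.
With the tool pointing down it reaches from about 375 to 750 mm from the base axis. Payload 9 kg.
Tool frame: the origin (TCP) lies midway between the tips of the shut fingers; the grasp point (between the pads) lies 19 mm behind it; z points along the fingers, y is the direction in which the jaws open and shut (so a half turn about z gives the same grasp; the last joint's range is limited). The gripper opens to 85 mm and grips with 20 to 120 N. Pads are 22 mm wide; open, the fingers measure 114 mm over their backs; the gripper's body (76 mm by 85 mm) begins 54 mm behind the grasp point. The pads swing forward as they close: fully open they stand 13 mm farther back than shut.
Start: joints at [-1.381, 0.104, 0.097, 1.564, 0, 1.353], TCP at [237.967, -550.825, 231.331] pointing down, gripper open.
Joint ranges: [-2.99, 2.99], [-0.84, 1.86], [-1.1, 1.16], [-1.84, 2.11], [-1.51, 1.56], [-3.14, 3.14]. Speed limits (rad/s): [2.22, 2.22, 2.57, 3.14, 3.14, 3.14].

INTERFACE

Orientations are given as a unit quaternion [x, y, z, w].
In Python, from rig import status, optics, order gives the robot as it stands.
- The arm moves only by the tool arm_command, never from a script. Its argument "series" is a list of rows, each a list of 5 numbers: the opening, from 0 (shut) to 1 (fully open), then the shift along the tool's x, y, z in units of 15 cm (1.0 is 15 cm), then the turn about the tool's z in units of 120 degrees (1.0 is 120 degrees). In form: [[claw, tx, ty, tz, roll], ...]. A call has 1 to 20 rows; each row is the pose to reach, as a shift and turn from the pose commanded when the call began, along the tool's axes at that moment; what a row does not reach only later rows make up. A row lasts 1/8 s, in which the tool goes at most 62.5 mm and 10.7 degrees, less where a joint would pass 70% of its speed; a pose out of reach is approached as far as the arm can. A call with a number of a shift or a turn outside -1 to 1 is refused whole. A call with a gripper value outside its range is refused whole. The fingers move at their own pace and stop on an object; "force" is the grip in N (left out, the last holds). Time passes only in rows, so rows that repeat a pose let the fingers close. It gives the time, the measured TCP pose, the force and the opening at its end, in the units of the state.
- status.read_state(): the state, without advancing time (a new reading comes with each control period).
- optics.read_camera(name): name is "scene" or "top" or "wrist"; returns a dict with "color" (480x640x3 uint8, blue, green, red), "range_z" (480x640 float32, mm along the optical axis (not along the pixel's ray), 0 where there is no reading), "intrinsics" (3x3 intrinsics, pixels), "R" (3x3) and "t" (3): a world point X has camera coordinates R X + t. Camera axes: x right, y down, z forward; pixel columns grow to the right and rows downward; lengths in mm; the calibration is good to about 2 mm. A picture is of the moment at which its call begins.
- order.finish_job(): hands the job in, once; it reports no verdict.
Trained networks look in a picture, given as the dict that the camera call returned (one of the last four; its "shot" number tells which), for a name from the list of things; names that differ only in an ending like _2 or _b are one class to them, and where a whole thing is asked for, a point or a joint stands for the part that bears it (a point fixed in the world has none). Each returns a list of dicts, best first, with "confidence" (0 to 1); they miss things now and then, are a little off and sometimes report something else, mostly with a low value. They report only what shows in the picture. A call takes as long as a camera call. They do not tell look-alikes from the thing itself.
- optics.masks_of(name, picture): "region" (480x640 bool, what is visible of it) and "rect" ([left, top, width, height] in pixels, round what is visible of it).
The state is a dict: "clock": time; "joints": joint angles; "joint_velocities": joint speeds; "tau": joint torques, N m; "ee_pos": TCP position; "orientation": TCP orientation; "force": force on the tool from outside, world axes, zero at the start; "torque": the same for the moment, N m; "finger_gap": finger opening in mm.
Only numpy, scipy, OpenCV 4.12 (cv2) and the standard library are available. Lean on these libraries where they do the work, as an engineer would, in place of code of your own. Each camera call takes 0.05 s, during which the arm holds its last target.

## Working session

There is one attempt and no reset: what is moved stays moved. The work goes in short steps, Python scripts to look and compute and a tool call to move; the robot and the scene stay as the last step left them, time stands still between calls to the robot, and variables do not carry over. Pictures are saved under pics/ and viewed, and the job is handed in when it is done.

Besides the shell and the picture viewer there is one more tool, called after ">>>" by a JSON object that holds its "api" and its "payload". arm_command: Moves the arm, as the interface text tells. Its arguments: {"type":"object","properties":{"series":{"type":"array"},"force":{"type":"number"}},"required":["series"]}

```bash
ls; mkdir -p pics; cat > h.py <<'E'
import numpy as np, cv2
from rig import status, optics, order
def snap(name,fn=None):
    p=optics.read_camera(name)
    if fn: cv2.imwrite('pics/'+fn,p['color'])
    return p
def world(p,u,v,z=None):
    K=np.array(p['intrinsics']);R=np.array(p['R']);t=np.array(p['t'])
    ray=np.linalg.inv(K)@np.array([u,v,1.])
    if z is None:
        d=p['range_z'][int(v),int(u)]; return R.T@(ray*d-t)
    o=-R.T@t; r=R.T@ray; return o+r*(z-o[2])/r[2]
def cloud(p,region=None):
    K=np.array(p['intrinsics']);R=np.array(p['R']);t=np.array(p['t'])
    D=p['range_z']; v,u=np.nonzero((D>0)&(region if region is not None else True))
    d=D[v,u]; c=np.stack([(u-K[0,2])/K[0,0]*d,(v-K[1,2])/K[1,1]*d,d],1)
    return (c-t)@R, u, v
def proj(p,X):
    c=np.array(p['R'])@np.array(X)+np.array(p['t']); q=np.array(p['intrinsics'])@c; return q[:2]/q[2]
E
python3 - <<'E'
from h import *
np.set_printoptions(precision=1,suppress=True)
for n in ['scene','top']:
    p=snap(n,n+'0.png'); print(n,-np.array(p['R']).T@np.array(p['t']),p['R'])
print(status.read_state())
E
```

```text
pics
scene [1101.9 -356.9 1149.8] [[ 0.5  0.9  0. ]
 [ 0.7 -0.4 -0.5]
 [-0.5  0.3 -0.8]]
top [ 319.2    1.7 1747.4] [[-0.  -1.   0. ]
 [-1.   0.  -0.1]
 [ 0.1 -0.  -1. ]]
{'clock': 0.1, 'joints': array([-1.4,  0.1,  0.1,  1.6,  0. ,  1.4]), 'joint_velocities': array([ 0., -0.,  0., -0., -0., -0.]), 'tau': array([  0. , -55.8,  50.5,   0. ,  -0. ,  -0. ]), 'ee_pos': array([ 237.9, -550.5,  230.6]), 'orientation': array([ 1. ,  0.2,  0. , -0. ]), 'force': array([-0.2,  1.1, -0.3]), 'torque': array([ 0., -0., -0.]), 'finger_gap': 85.30990339868734}
```

View pics/top0.png

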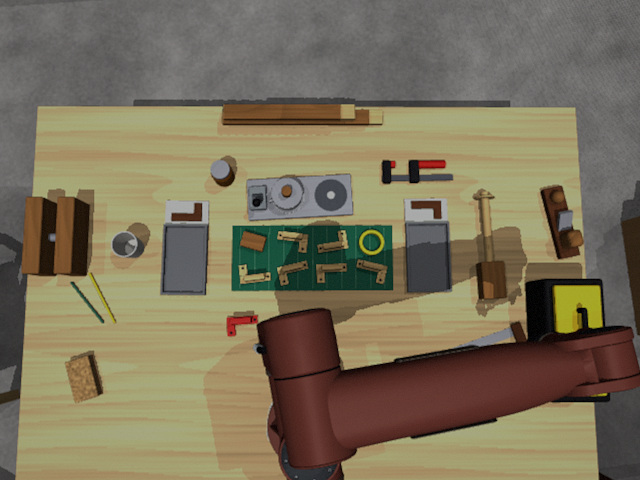

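View pics/scene0.png

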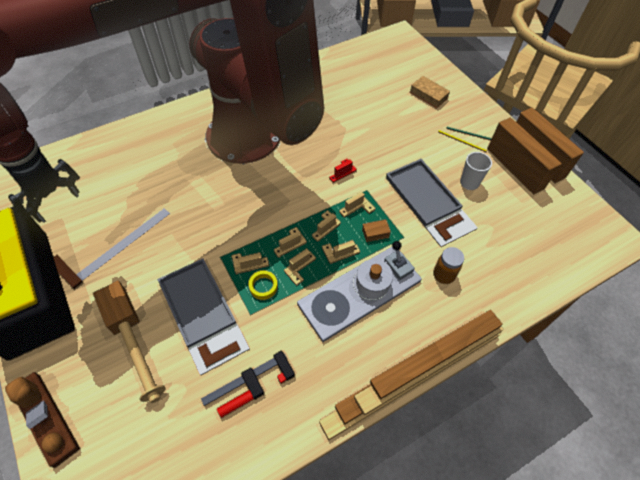

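The top picture shows the pot at (287,193), the hot disc at (331,195) and the switch at (258,195). There are six brackets on the mat, trays at (186,258) and (428,258), and a red look-alike at (240,324). I'll measure next.

```bash
python3 - <<'E'
from h import *
np.set_printoptions(precision=1,suppress=True)
p=snap('top')
c=p['color']
cv2.imwrite('pics/t1.png',cv2.resize(c[165:300,225:400],(800,617),interpolation=cv2.INTER_CUBIC)[:600])
a=c[190:300,155:215];b=c[190:300,400:460]
cv2.imwrite('pics/t2.png',cv2.resize(np.hstack([a,b]),None,fx=5,fy=5,interpolation=cv2.INTER_CUBIC))
for n in ['left1_c','right1_c','pot_knob','switch_tip','tape','offcut','warmer','tray_left','tray_right','mat']:
    for m in optics.masks_of(n,p):
        X,u,v=cloud(p,m['region']); 
        print(n,round(m['confidence'],2),m['rect'],np.median(X,0),X.min(0),X.max(0))
E
```

```text
left1_c 0.84 [273.5, 231.2, 35.4, 20.0] [549.   36.3  13.7] [509.2   5.7  -9.7] [576.7  97.1  61.8]
right1_c 0.63 [278.9, 264.1, 26.8, 20.9] [455.5  65.   15.2] [413.    8.8  -4.1] [480.4  93.8  58.8]
pot_knob 0.65 [271.9, 181.1, 30.7, 29.7] [672.8  67.5  71.6] [632.8  23.   11.3] [722.9 115.6 111.1]
pot_knob 0.51 [274.0, 233.9, 34.2, 20.8] [550.4  35.5  14.7] [509.8   5.6  -5.4] [571.6  97.1  61.8]
switch_tip 0.37 [249.9, 199.4, 10.8, 7.9] [643.  153.3 104.6] [632.8 144.2  57.9] [664.2 165.1 116.1]
tape 0.63 [360.1, 228.5, 21.4, 30.3] [ 547.3 -189.7   21.5] [ 499.8 -231.3   -7.6] [ 582.7 -150.9   36.1]
offcut 0.44 [472.5, 190.5, 32.7, 107.0] [ 454.5 -534.4   51.7] [ 365.3 -596.9   -5.7] [ 691.2 -503.9   71.9]
offcut 0.38 [377.8, 162.3, 76.0, 21.2] [ 749.7 -327.7   19.3] [ 722.5 -444.5   -9.4] [ 798.5 -222.7   36.3]
warmer 0.62 [245.0, 172.6, 110.7, 48.2] [659.1  35.9  20. ] [ 606.2 -132.6  -16.3] [752.  192.6 116.1]
warmer 0.22 [238.8, 264.1, 26.6, 20.8] [432.1 173.4  17.1] [416.6 120.1   1.6] [468.5 211.9  58.8]
tray_left 0.61 [239.4, 232.7, 30.4, 18.4] [538.3 170.5  30.9] [511.1 132.    6.2] [568.6 206.9  41.5]
tray_left 0.6 [402.1, 198.7, 52.1, 92.6] [ 528.8 -360.8    6.8] [ 387.4 -433.    -8.2] [ 676.3 -289.2   34.9]
tray_left 0.5 [277.9, 262.1, 26.3, 24.4] [455.6  64.5  14.6] [410.2   5.8  -7. ] [483.9  96.5  58.8]
tray_right 0.73 [161.7, 202.0, 48.8, 91.6] [523.4 377.1   6.5] [380.7 306.8 -10. ] [670.7 444.3  33.4]
tray_right 0.51 [380.3, 161.0, 74.2, 22.9] [ 753.3 -325.5   19.3] [ 722.5 -444.5   -9.4] [ 802.  -222.7   36.3]
mat 0.57 [232.9, 221.1, 160.2, 70.5] [492.6  -9.7   1.4] [ 391.8 -254.5  -13.3] [595.2 236.4  56.6]
```

View pics/t1.png

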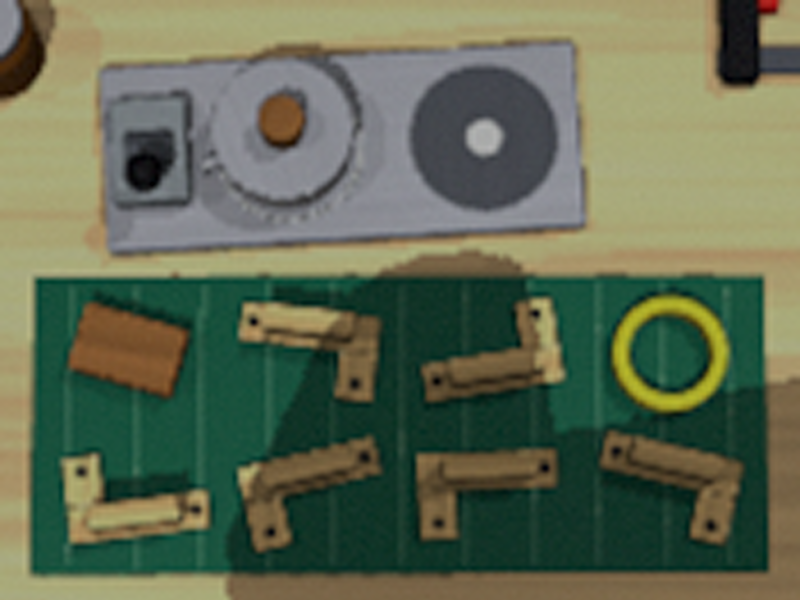

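View pics/t2.png

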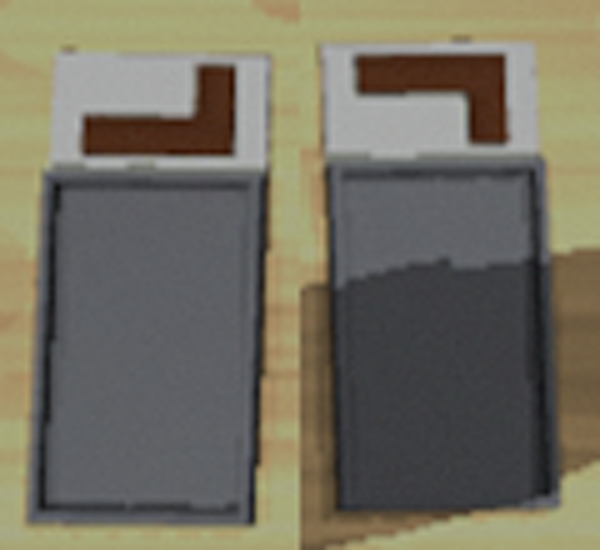

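Reading the brackets in the t1 crop (up is +x, left is +y), each by which side the short leg falls on going from corner to free end:

| Bracket | Crop pixel | Hand |
|---|---|---|
| A | (310,345) | left |
| B | (495,350) | right |
| C | (135,505) | left |
| D | (310,490) | right |
| E | (485,485) | right |
| F | (670,485) | left |

By their outlines, the +y tray is the right-hand one and the -y tray is the left-hand one. The red L at (240,324) is excluded.

Next I'll work out the warmer poses and a move planner.

```bash
cat >> h.py <<'E'
from scipy.spatial.transform import Rotation as Ro
def plan(x,y,z,yaw=None):
    """yaw: world angle (deg) of the jaw axis (tool y), mod 180"""
    s=status.read_state(); R=Ro.from_quat(s['orientation']).as_matrix()
    d=R.T@(np.array([x,y,z])-s['ee_pos'])/150
    cur=np.degrees(np.arctan2(R[1,1],R[0,1]))
    print('at',np.round(s['ee_pos'],1),'jawyaw %.1f'%cur,'toolz',np.round(R[:,2],3),'toolx',np.round(R[:,0],3),'j6 %.2f'%s['joints'][5],'t %.1f'%s['clock'],'gap %.1f'%s['finger_gap'],'F',np.round(s['force'],1))
    r=0
    if yaw is not None:
        dy=(yaw-cur+90)%180-90; r=-dy/120   # tool z down: world turn is the negative
    print('shift units',np.round(d,4),'roll',round(r,4))
E
python3 - <<'E'
from h import *
np.set_printoptions(precision=1,suppress=True)
plan(610,0,260,90)
p=snap('top')
# warmer mask orientation
m=optics.masks_of('warmer',p)[0]['region']
X,u,v=cloud(p,m); k=abs(X[:,2]-20)<6
rc=cv2.minAreaRect(X[k][:,:2].astype(np.float32)); print(rc)
c=p['color'].astype(int); g=c.min(2)
w=np.zeros_like(m); w[185:208,320:345]=1
vv,uu=np.nonzero(w&(g>190)&m|w&(g>190)); print('hot',world(p,uu.mean(),vv.mean(),20),len(uu))
w=p['color'][170:225,240:360]
E
```

```text
at [ 238.  -550.8  231.3] jawyaw -66.6 toolz [ 0. -0. -1.] toolx [ 0.9  0.4 -0. ] j6 1.35 t 0.7 gap 85.6 F [ 0.2 -0.4  0.4]
shift units [ 3.7 -2.4 -0.2] roll 0.1947
((677.5742797851562, 29.679611206054688), (127.5625228881836, 319.899658203125), 3.3563625812530518)
hot [nan nan nan] 0<stdin>:11: RuntimeWarning: Mean of empty slice.
  ret = ret.dtype.type(ret / rcount)
```

>>> {"api": "arm_command", "payload": {"series": [[1, 1, -0.65, -0.1, 0.195], [1, 1, -0.65, -0.1, 0.195], [1, 1, -0.65, -0.1, 0.195]]}}

```text
clock: 1.12
ee_pos: [337.8, -400.2, 246.6]
orientation: [1.0, -0.002, 0.0, 0.0]
force: [0.7, -0.4, -0.4]
finger_gap: 85.1
```

```bash
python3 -c "
from h import *
plan(540,20,260,90)"
```

```text
at [ 337.8 -400.2  246.6] jawyaw -90.2 toolz [ 0. -0. -1.] toolx [ 1.    -0.004  0.   ] j6 2.03 t 1.1 gap 85.1 F [ 0.7 -0.4 -0.4]
shift units [ 1.3365 -2.8067 -0.09  ] roll -0.002
```

>>> {"api": "arm_command", "payload": {"series": [[1, 0.6, -1, -0.1, 0], [1, 0.6, -1, -0.1, 0], [1, 0.6, -1, -0.1, 0]]}}

```text
clock: 1.5
ee_pos: [428.0, -249.8, 261.8]
orientation: [1.0, 0.0, 0.0, 0.0]
force: [0.8, -0.2, -0.4]
finger_gap: 85.4
```

>>> {"api": "arm_command", "payload": {"series": [[1, 0.5, -1, 0, 0], [1, 0.5, -1, 0, 0], [1, 0.5, -1, 0, 0]]}}

```text
clock: 1.88
ee_pos: [503.0, -99.5, 261.6]
orientation: [1.0, 0.0, 0.0, 0.0]
force: [0.8, -1.3, 1.0]
finger_gap: 85.5
```

>>> {"api": "arm_command", "payload": {"series": [[1, 0.2, -0.75, 0, 0], [1, 0.2, -0.75, 0, 0], [1, 0.2, -0.75, 0, 0]]}}

```text
clock: 2.25
ee_pos: [532.5, 13.9, 261.3]
orientation: [1.0, 0.002, 0.0, -0.0]
force: [-0.4, -1.0, -1.1]
finger_gap: 85.3
```

```bash
python3 -c "
from h import *
plan(540,20,260,90)
p=snap('wrist','w1.png')
R=np.array(p['R']);print(-R.T@np.array(p['t']),R.round(2))
"
```

```text
at [532.5  13.9 261.3] jawyaw -89.8 toolz [ 0.  0. -1.] toolx [1.    0.004 0.   ] j6 2.92 t 2.2 gap 85.3 F [-0.4 -1.  -1.1]
shift units [ 0.0498 -0.0407  0.0088] roll 0.0021
[607.27856337  15.10438967 403.9205318 ] [[ 0.   -1.   -0.  ]
 [-0.96 -0.    0.29]
 [-0.29 -0.   -0.96]]
```

View pics/w1.png

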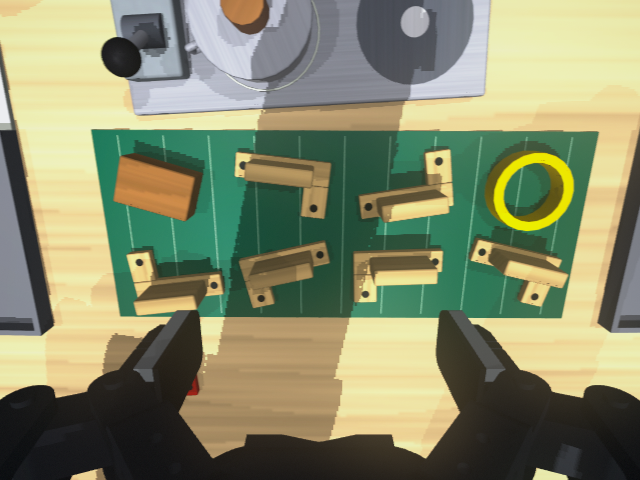

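The wrist picture confirms all six handednesses. The offcut is at (158,187), the tape at (530,190), the hot disc at (415,22) and the pot at (250,25). I'll fit the bracket poses from this view.

```bash
cat >> h.py <<'E'
def brackets(p,xr=(390,610),yr=(-260,245),zt=(42,62),zb=2):
    X,u,v=cloud(p)
    k=(X[:,0]>xr[0])&(X[:,0]<xr[1])&(X[:,1]>yr[0])&(X[:,1]<yr[1])
    X=X[k]
    from scipy.ndimage import label
    T=X[(X[:,2]>zt[0])&(X[:,2]<zt[1])]
    g=np.zeros((300,400),bool); ix=((T[:,0]-300)//3).astype(int); iy=((T[:,1]+600)//3).astype(int)
    g=np.zeros((300,400),bool); g[ix,iy]=1
    L,n=label(cv2.dilate(g.astype(np.uint8),np.ones((3,3),np.uint8)))
    out=[]
    lab=L[ix,iy]
    for i in range(1,n+1):
        P=T[lab==i]
        if len(P)<40: continue
        (c,(a,b),ang)=cv2.minAreaRect(P[:,:2].astype(np.float32))
        if max(a,b)<40 or max(a,b)>75: continue
        th=np.radians(ang if a>b else ang+90)
        c=np.array(c); e=np.array([np.cos(th),np.sin(th)]); nn=np.array([-e[1],e[0]])
        F=X[(X[:,2]>zb+6)&(X[:,2]<zb+14)]; q=(F[:,:2]-c); s=q@e; t=q@nn
        f=(abs(t)>17)&(abs(t)<42)&(abs(s)<50); 
        cnt={}
        for se in (1,-1):
            for st in (1,-1):
                cnt[se,st]=((s*se>22)&(s*se<46)&(t*st>17)&(t*st<42)).sum()
        (se,st)=max(cnt,key=cnt.get)
        # direction corner->free end = -se*e
        d=-se*e; leftn=np.array([-d[1],d[0]]); hand='L' if np.dot(leftn,st*nn)>0 else 'R'
        out.append((c,np.degrees(np.arctan2(d[1],d[0])),hand))
        print('c',c.round(1),'dir %.1f'%out[-1][1],hand,'size %.0f %.0f'%(max(a,b),min(a,b)),'z %.1f'%np.median(P[:,2]),'pix',proj(p,[*c,zb+50]).round(),sorted(cnt.values()),len(P))
    return out
E
python3 -c "
from h import *
p=snap('wrist'); brackets(p)
for u,v in [(415,22),(331,303)]: print(world(p,u,v))
q=snap('top'); print('top'); brackets(q)
"
```

```text
c [432.8 163.5] dir -83.6 L size 60 17 z 51.5 pix [162. 305.] [np.int64(0), np.int64(0), np.int64(0), np.int64(542)] 1143
c [462.9  51.9] dir -76.8 R size 60 17 z 51.6 pix [277. 276.] [np.int64(0), np.int64(0), np.int64(31), np.int64(392)] 1171
c [ 466.3 -187.7] dir 76.3 L size 60 17 z 51.5 pix [533. 274.] [np.int64(0), np.int64(0), np.int64(16), np.int64(479)] 1179
c [463.1 -66.1] dir -88.5 R size 60 17 z 51.6 pix [403. 276.] [np.int64(0), np.int64(0), np.int64(0), np.int64(469)] 1198
c [527.9 -70.4] dir 98.7 R size 60 17 z 51.6 pix [412. 209.] [np.int64(0), np.int64(0), np.int64(0), np.int64(646)] 1308
c [557.8  51.4] dir 83.5 L size 60 16 z 51.8 pix [275. 175.] [np.int64(0), np.int64(0), np.int64(0), np.int64(597)] 1318
[684.01327442 -68.63560082  20.72795978]
[410.41363275  -0.58372414   0.58035897]
top
c [ 464.8 -188.2] dir 75.1 L size 59 16 z 50.4 pix [373. 266.] [np.int64(4), np.int64(4), np.int64(7), np.int64(47)] 110
c [461.8 -66.8] dir -87.8 R size 57 17 z 50.9 pix [332. 267.] [np.int64(2), np.int64(5), np.int64(6), np.int64(43)] 109
c [526.5 -70.3] dir 100.3 R size 60 17 z 50.3 pix [333. 245.] [np.int64(0), np.int64(2), np.int64(3), np.int64(44)] 113
```

>>> {"api": "arm_command", "payload": {"series": [[1, 0.8, 0, 0, 0], [1, 0.8, 0, 0, 0], [1, 0.8, 0, 0, 0]]}}

```text
clock: 2.78
ee_pos: [654.2, 8.2, 255.7]
orientation: [1.0, -0.002, -0.003, -0.001]
force: [-1.1, -0.2, -0.7]
finger_gap: 85.4
```

```bash
python3 -c "
from h import *
plan(540,20,260,90)
p=snap('wrist','w2.png')
"
```

```text
at [654.2   8.2 255.7] jawyaw -90.2 toolz [-0.007  0.001 -1.   ] toolx [ 1.    -0.003 -0.007] j6 2.96 t 2.8 gap 85.4 F [-1.1 -0.2 -0.7]
shift units [-0.7619 -0.0764 -0.0236] roll -0.0015
```

View pics/w2.png

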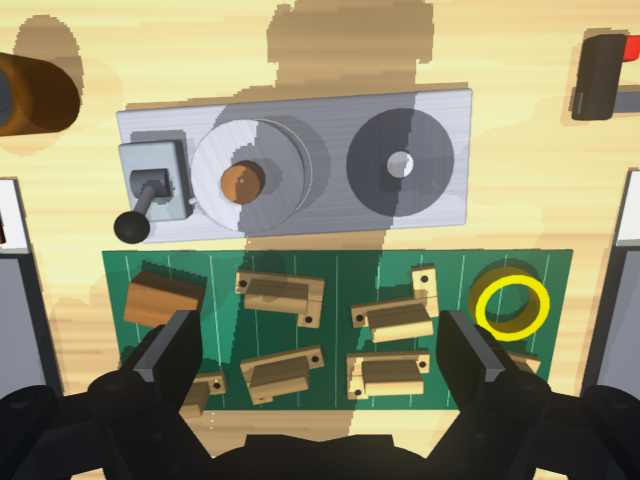

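```bash
cat >> h.py <<'E'
def warm(p,w=None):
    X,u,v=cloud(p)
    k=(X[:,0]>590)&(X[:,0]<760)&(X[:,1]>-150)&(X[:,1]<210); X=X[k];u=u[k];v=v[k]
    T=X[abs(X[:,2]-104)<4]; T=T[abs(T[:,1])<130]
    if len(T)>20:
        (c,r)=cv2.minEnclosingCircle(T[:,:2].astype(np.float32)); print('knob top',np.round(c,1),round(r,1),'z %.1f'%np.median(T[:,2]),len(T))
    T=X[abs(X[:,2]-73)<4]; T=T[abs(T[:,1])<118]
    if len(T)>100:
        (c,r)=cv2.minEnclosingCircle(T[:,:2].astype(np.float32)); print('lid',np.round(c,1),round(r,1),len(T),'lid z %.1f'%np.median(T[:,2]))
    T=X[(X[:,2]>80)&(X[:,1]>130)]
    if len(T): print('ball top',T[T[:,2].argmax()],'mid',(T.min(0)+T.max(0))/2,len(T))
    W=X[abs(X[:,2]-20)<5]; print('warmer',cv2.minAreaRect(W[:,:2].astype(np.float32)))
E
python3 -c "
from h import *
np.set_printoptions(precision=1,suppress=True)
p=snap('wrist'); warm(p); print(world(p,400,165,20))
c=cv2.cvtColor(p['color'],cv2.COLOR_BGR2GRAY)
s=np.zeros_like(c); s[150:180,385:416]=c[150:180,385:416]>140
v,u=np.nonzero(s); print(world(p,u.mean(),v.mean(),20),len(u))
print([ (m['rect'],m['confidence']) for m in optics.masks_of('switch_tip',p)])
print(world(p,131,228,95))
plan(679,62,150,-90)
"
```

```text
knob top [680.5  67.5] 14.9 z 103.9 1245
lid [680.5  67.5] 46.4 8612 lid z 71.9
ball top [645.7 156.3 110.5] mid [647.5 153.7  95.3] 1004
warmer ((679.2906494140625, 29.559707641601562), (126.35701751708984, 319.7048645019531), 3.2872509956359863)
[682.4 -66.2  20. ]
[684.9 -66.2  20. ] 525
[([113.6, 183.5, 44.5, 58.6], 0.77)]
[642.9 157.6  95. ]
at [651.8   9.3 261.6] jawyaw -90.1 toolz [-0. -0. -1.] toolx [ 1. -0. -0.] j6 2.96 t 2.9 gap 85.7 F [ 0.5 -0.3  0.3]
shift units [ 0.2 -0.4  0.7] roll -0.001
```

The knob is at (680.5, 67.5), the hot centre at (684.8, -65.6) and the switch ball at (645, 155, 95). I'll go above the knob.

>>> {"api": "arm_command", "payload": {"series": [[0.6, 0.19, -0.388, 0.3, 0], [0.6, 0.19, -0.388, 0.74, 0], [0.6, 0.19, -0.388, 0.74, 0], [0.6, 0.19, -0.388, 0.74, 0]], "force": 25}}

```text
clock: 3.42
ee_pos: [680.2, 68.0, 152.0]
orientation: [1.0, -0.001, 0.0, 0.0]
force: [0.3, -0.5, 0.7]
finger_gap: 51.3
```

```bash
python3 -c "
from h import *
plan(680.5,67.5,78,-90)
"
```

```text
at [680.2  68.  152. ] jawyaw -90.1 toolz [ 0.001 -0.    -1.   ] toolx [ 1.    -0.001  0.001] j6 3.05 t 3.4 gap 51.3 F [ 0.3 -0.5  0.7]
shift units [0.0018 0.003  0.4932] roll -0.0006
```

>>> {"api": "arm_command", "payload": {"series": [[0.6, 0, 0, 0.25, 0], [0.6, 0, 0, 0.48, 0], [0.6, 0, 0, 0.48, 0], [0.2, 0, 0, 0.48, 0], [0.2, 0, 0, 0.48, 0], [0.2, 0, 0, 0.48, 0], [0.2, 0, 0, 0.48, 0]], "force": 25}}

```text
clock: 4.3
ee_pos: [682.7, 67.8, 82.1]
orientation: [1.0, -0.001, 0.002, 0.001]
force: [-1.2, -3.8, 8.8]
finger_gap: 28.9
```

```bash
python3 -c "
from h import *
plan(684.8,-65.6,78,-90)
"
```

```text
at [682.7  67.8  82.1] jawyaw -90.1 toolz [ 0.005 -0.002 -1.   ] toolx [ 1.    -0.001  0.005] j6 3.05 t 4.3 gap 28.9 F [-1.2 -3.8  8.8]
shift units [0.0146 0.889  0.0286] roll -0.0006
```

>>> {"api": "arm_command", "payload": {"series": [[0.2, 0.003, 0.06, 0, 0], [0.2, 0.006, 0.16, 0, 0], [0.2, 0.009, 0.28, 0, 0], [0.2, 0.012, 0.4, 0, 0], [0.2, 0.016, 0.52, 0, 0], [0.2, 0.02, 0.64, 0, 0], [0.2, 0.024, 0.74, 0, 0], [0.2, 0.027, 0.82, 0, 0], [0.2, 0.029, 0.87, 0, 0], [0.2, 0.029, 0.889, 0, 0], [0.2, 0.029, 0.889, 0, 0], [0.2, 0.029, 0.889, 0, 0]], "force": 25}}

```text
clock: 5.8
ee_pos: [686.9, -64.1, 81.8]
orientation: [1.0, 0.0, 0.002, -0.0]
force: [0.1, 4.2, 8.1]
finger_gap: 28.8
```

```bash
python3 -c "
from h import *
plan(684.8,-65.6,78,-90)
snap('scene','s1.png')
"
```

```text
at [686.9 -64.1  81.8] jawyaw -90.0 toolz [ 0.005  0.001 -1.   ] toolx [1.    0.    0.005] j6 2.86 t 5.8 gap 28.8 F [0.1 4.2 8.1]
shift units [-0.0142  0.0099  0.0251] roll 0.0001
```

View pics/s1.png

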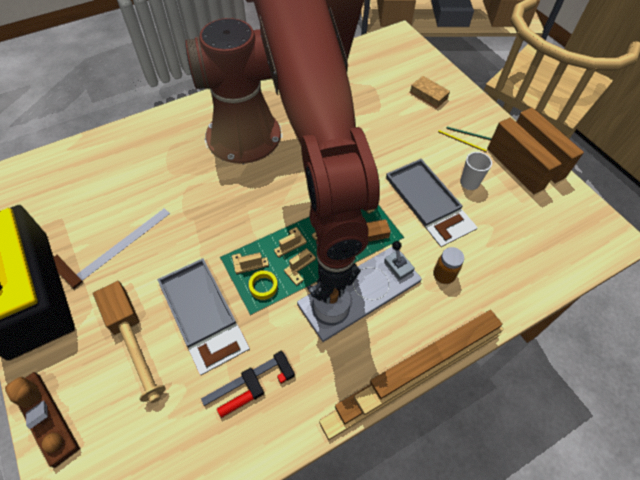

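>>> {"api": "arm_command", "payload": {"series": [[0.2, 0, 0.012, 0, 0], [0.2, 0, 0.012, 0, 0], [0.6, 0, 0.008, 0, 0], [0.6, 0, 0.008, 0, 0], [0.6, 0, 0.008, 0, 0], [0.6, 0, 0.008, -0.25, 0], [0.6, 0, 0.008, -0.5, 0], [0.6, -0.1, -0.3, -0.9, 0], [0.6, -0.19, -0.5, -1, 0], [0.6, -0.19, -0.5, -1, 0], [0.6, -0.19, -0.5, -1, 0]]}}

```text
clock: 7.22
ee_pos: [656.6, 10.0, 227.7]
orientation: [1.0, -0.0, -0.0, 0.0]
force: [-0.9, -0.4, -0.5]
finger_gap: 51.1
```

```bash
python3 -c "
from h import *
np.set_printoptions(precision=1,suppress=True)
p=snap('wrist','w3.png'); warm(p)
plan(600,155,150)
"
```

```text
knob top [684.7 -63.9] 14.9 z 103.8 1535
lid [684.7 -64.1] 46.5 10190 lid z 71.9
ball top [645.7 150.1 110.5] mid [647.1 153.7  95.3] 1235
warmer ((679.270263671875, 29.453857421875), (126.37580108642578, 319.611572265625), 3.2876851558685303)
at [656.4   9.6 227. ] jawyaw -90.1 toolz [-0. -0. -1.] toolx [ 1. -0. -0.] j6 2.96 t 7.3 gap 51.3 F [ 0.  -0.5 -0.6]
shift units [-0.4 -1.   0.5] roll 0
```

View pics/w3.png

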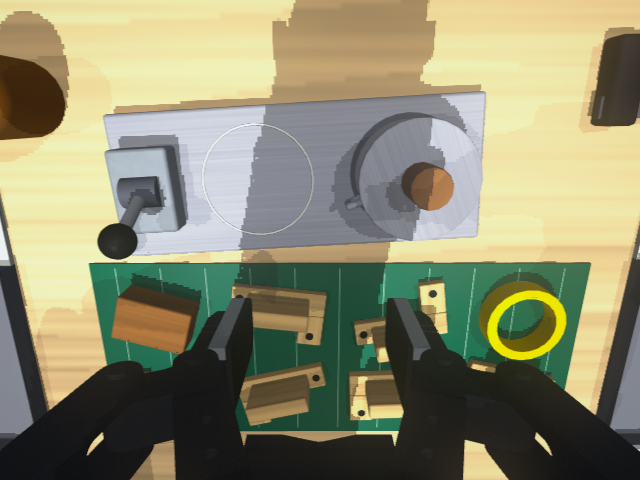

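The pot is centred to about 1.3 mm on the disc. Next is the switch: turn the jaws along x, shut them, and come down on the robot's side of the ball.

>>> {"api": "arm_command", "payload": {"series": [[0, -0.3, -0.5, 0, -0.09], [0, -0.476, -0.97, 0, -0.18], [0, -0.476, -0.97, 0, -0.27], [0, -0.476, -0.97, 0.2, -0.36], [0, -0.476, -0.97, 0.5, -0.45], [0, -0.476, -0.97, 0.5, -0.54], [0, -0.476, -0.97, 0.5, -0.63], [0, -0.476, -0.97, 0.5, -0.72], [0, -0.476, -0.97, 0.5, -0.75], [0, -0.476, -0.97, 0.9, -0.75], [0, -0.476, -0.97, 0.95, -0.75], [0, -0.476, -0.97, 0.95, -0.75]]}}

```text
clock: 8.78
ee_pos: [584.9, 155.3, 85.5]
orientation: [0.708, 0.707, -0.001, -0.001]
force: [0.0, -0.1, 0.0]
finger_gap: 0.3
```

```bash
python3 -c "
from h import *
np.set_printoptions(precision=1,suppress=True)
p=snap('wrist','w4.png')
plan(678,155,84)
"
```

```text
at [585.9 155.5  87. ] jawyaw -0.1 toolz [ 0. -0. -1.] toolx [ 0.  1. -0.] j6 1.62 t 8.8 gap -0.2 F [ 0.2 -0.3  0.4]
shift units [-0.   0.6  0. ] roll 0
```

View pics/w4.png

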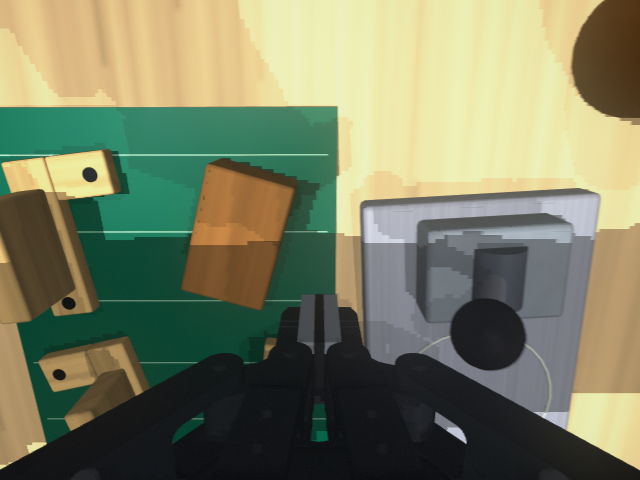

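>>> {"api": "arm_command", "payload": {"series": [[0, 0, 0.1, 0.02, 0], [0, 0, 0.2, 0.02, 0], [0, 0, 0.3, 0.02, 0], [0, 0, 0.4, 0.02, 0], [0, 0, 0.5, 0.02, 0], [0, 0, 0.57, 0.02, 0], [0, 0, 0.57, 0.02, 0]]}}

```text
clock: 9.7
ee_pos: [672.3, 155.7, 84.8]
orientation: [0.707, 0.707, 0.001, 0.001]
force: [0.2, 0.2, -0.1]
finger_gap: -0.0
```

```bash
python3 -c "
from h import *
np.set_printoptions(precision=1,suppress=True)
p=snap('wrist','w5.png')
plan(678,155,84)
"
```

```text
at [671.8 155.7  84.5] jawyaw -0.0 toolz [ 0. -0. -1.] toolx [ 0.  1. -0.] j6 1.61 t 9.8 gap -0.1 F [-0.3  0.4 -0.3]
shift units [-0.  0.  0.] roll 0
```

View pics/w5.png

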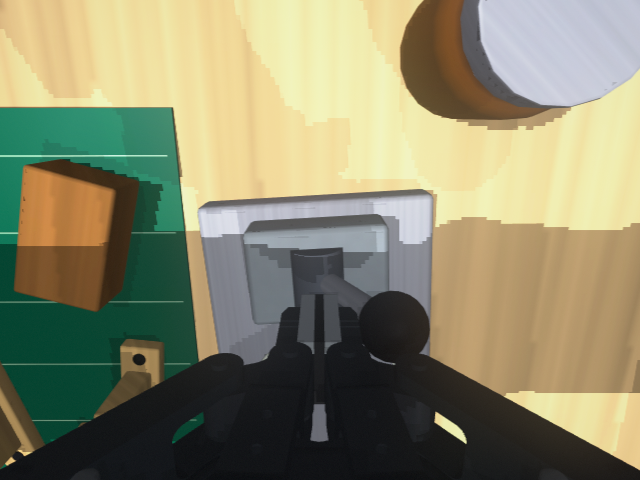

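>>> {"api": "arm_command", "payload": {"series": [[0, 0, 0.02, 0, 0], [0, 0, 0.03, 0, 0], [0, 0, 0.03, 0, 0]]}}

```text
clock: 10.12
ee_pos: [674.7, 155.9, 83.3]
orientation: [0.707, 0.707, -0.0, -0.0]
force: [-5.6, 0.4, 4.7]
finger_gap: 0.2
```

>>> {"api": "arm_command", "payload": {"series": [[0, 0, 0.015, 0, 0], [0, 0, 0.025, 0, 0], [0, 0, 0.025, 0, 0]]}}

```text
clock: 10.5
ee_pos: [675.5, 156.0, 83.2]
orientation: [0.707, 0.707, -0.003, -0.002]
force: [-21.9, -1.3, 14.1]
finger_gap: -0.3
```

The force rises against the end stop, so the switch is fully over. I'll back off and check.

>>> {"api": "arm_command", "payload": {"series": [[0, 0, -0.1, 0, 0], [0, 0, -0.4, -0.2, 0], [0, 0.1, -0.6, -0.6, 0], [0.5, 0, -0.8, -1, 0], [0.5, -0.3, -1, -1, 0], [0.5, -0.3, -1, -1, 0], [0.5, -0.3, -1, -1, 0]]}}

```text
clock: 11.38
ee_pos: [529.3, 110.9, 232.8]
orientation: [0.708, 0.707, 0.0, 0.0]
force: [0.7, -0.7, 1.2]
finger_gap: 42.3
```

```bash
python3 -c "
from h import *
np.set_printoptions(precision=1,suppress=True)
p=snap('top','t5.png'); warm(p)
plan(557.8,51.4,150,-6.5)
cv2.imwrite('pics/t5.png',cv2.resize(p['color'][160:300,150:470],(800,350),interpolation=cv2.INTER_CUBIC))
"
```

```text
knob top [683.6 -64.1] 14.9 z 104.1 56
lid [683.4 -64.3] 46.4 397 lid z 72.3
warmer ((679.2591552734375, -1.4838104248046875), (127.4976577758789, 257.23309326171875), 3.628350019454956)
at [529.3 111.2 232.4] jawyaw -0.0 toolz [-0.  0. -1.] toolx [0. 1. 0.] j6 1.54 t 11.4 gap 42.5 F [ 0.2 -0.2 -0.6]
shift units [-0.4  0.2  0.5] roll 0.0539
```

View pics/t5.png

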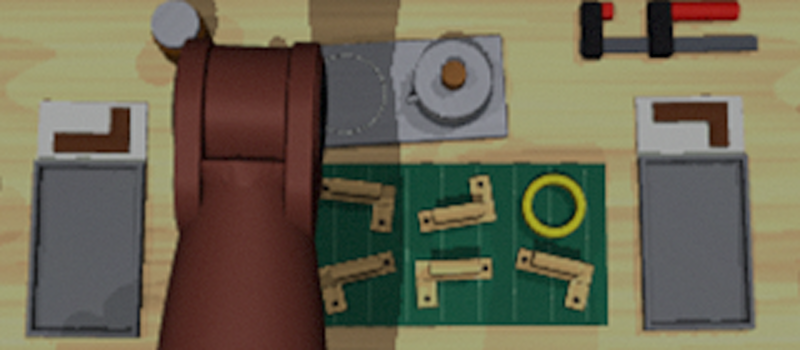

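```bash
python3 -c "
from h import *
np.set_printoptions(precision=1,suppress=True)
p=snap('top')
for n in ['tray_left','tray_right']:
    for m in optics.masks_of(n,p)[:2]:
        X,u,v=cloud(p,m['region']); c=p['color'][v,u].astype(int)
        k=(c.max(1)-c.min(1)<25)&(c.max(1)<150)&(X[:,2]<30)&(X[:,2]>-12)
        print(n,m['confidence'],m['rect'],cv2.minAreaRect(X[k][:,:2].astype(np.float32)),k.sum())
plan(557.8,51.4,100,-6.5)
"
```

```text
tray_left 0.8 [404.1, 196.8, 49.8, 96.0] ((531.6090087890625, -362.43621826171875), (284.6609191894531, 139.7649688720703), 0.9311277866363525) 3257
tray_left 0.65 [317.5, 176.4, 29.8, 29.2] ((686.6613159179688, -62.34736251831055), (97.0703125, 94.37481689453125), 67.31922149658203) 45
tray_right 0.81 [158.5, 202.3, 53.4, 92.2] ((525.3963012695312, 375.2962646484375), (133.0664520263672, 284.0504455566406), 89.40254211425781) 3354
tray_right 0.25 [319.6, 179.6, 28.4, 29.5] ((666.761962890625, -33.29783248901367), (80.58353424072266, 20.191036224365234), 34.0983772277832) 12
at [529.2 111.5 232. ] jawyaw 0.0 toolz [-0.  0. -1.] toolx [-0.  1.  0.] j6 1.54 t 11.6 gap 42.3 F [ 0.5 -0.2  0.2]
shift units [-0.4  0.2  0.9] roll 0.0542
```

>>> {"api": "arm_command", "payload": {"series": [[0.4, -0.2, 0.1, 0.3, 0.054], [0.4, -0.4, 0.19, 0.6, 0.054], [0.4, -0.4, 0.19, 0.9, 0.054], [0.4, -0.4, 0.19, 0.9, 0.054], [0.4, -0.4, 0.19, 0.9, 0.054]], "force": 40}}

```text
clock: 12.2
ee_pos: [558.2, 51.3, 99.4]
orientation: [0.746, 0.666, 0.0, 0.001]
force: [-0.4, -0.2, 0.9]
finger_gap: 34.1
```

```bash
python3 -c "
from h import *
plan(557.8,51.4,20,-6.5)
p=snap('wrist','w6.png')
"
```

```text
at [558.2  51.3  99.4] jawyaw -6.5 toolz [ 0.001 -0.    -1.   ] toolx [ 0.113  0.994 -0.   ] j6 1.54 t 12.2 gap 34.1 F [-0.4 -0.2  0.9]
shift units [ 4.000e-04 -3.700e-03  5.295e-01] roll 0.0002
```

View pics/w6.png

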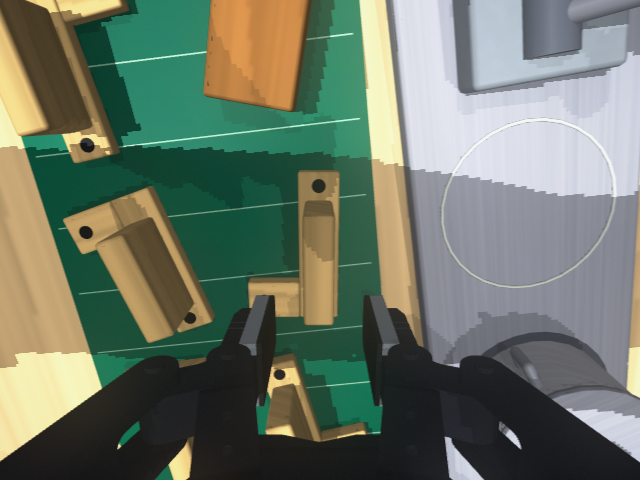

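Bracket A (web at (318,260)) is centred between the fingers, with its short leg to the left, which makes it left-hand. Grasping it now.

>>> {"api": "arm_command", "payload": {"series": [[0.4, 0, 0, 0.3, 0], [0.4, 0, 0, 0.53, 0], [0.4, 0, 0, 0.53, 0], [0, 0, 0, 0.53, 0], [0, 0, 0, 0.53, 0], [0, 0, 0, 0.53, 0], [0, 0, 0, 0.53, 0], [0, 0, 0, 0.3, 0], [0, 0, 0, 0, 0], [0, 0, 0, -0.2, 0], [0, 0, 0, -0.2, 0]], "force": 40}}

```text
clock: 13.62
ee_pos: [559.7, 50.6, 131.9]
orientation: [0.746, 0.666, 0.002, 0.003]
force: [-0.1, 0.5, -0.4]
finger_gap: 15.5
```

```bash
python3 -c "
from h import *
plan(540,-220,130,0)
p=snap('wrist','w7.png')
"
```

```text
at [559.7  50.6 131.9] jawyaw -6.5 toolz [ 0.006 -0.001 -1.   ] toolx [ 0.113  0.994 -0.   ] j6 1.54 t 13.6 gap 15.5 F [-0.1  0.5 -0.4]
shift units [-1.8071  0.0737  0.014 ] roll -0.0543
```

View pics/w7.png

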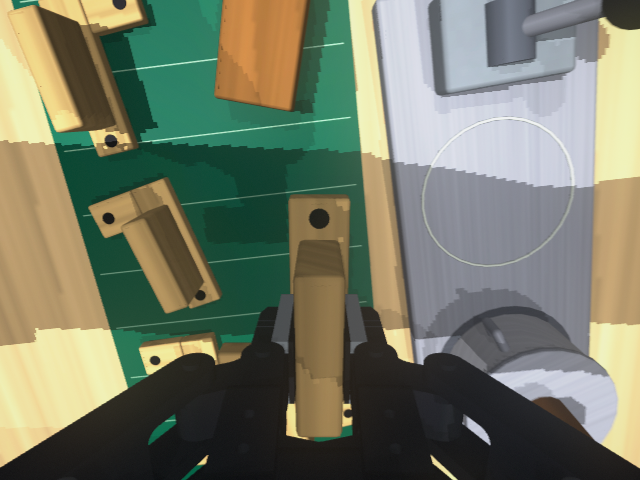

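>>> {"api": "arm_command", "payload": {"series": [[0, -0.4, 0.05, -0.1, -0.054], [0, -0.8, 0, -0.2, -0.054], [0, -1, 0, -0.3, -0.054], [0, -1, 0, -0.3, -0.054]]}}

```text
clock: 14.18
ee_pos: [540.4, -100.2, 173.0]
orientation: [0.708, 0.706, -0.0, 0.0]
force: [-0.4, 0.9, -1.1]
finger_gap: 16.0
```

>>> {"api": "arm_command", "payload": {"series": [[0, -0.4, 0, -0.1, 0], [0, -0.8, 0, -0.2, 0], [0, -1, -0.1, -0.2, 0], [0, -1, -0.1, -0.2, 0]]}}

```text
clock: 14.68
ee_pos: [524.5, -248.9, 201.4]
orientation: [0.708, 0.706, -0.0, -0.001]
force: [0.4, 0.8, 0.2]
finger_gap: 15.3
```

```bash
python3 -c "
from h import *
plan(495,-362,210,0)
"
```

```text
at [ 524.5 -248.9  201.4] jawyaw -0.2 toolz [-0.002  0.001 -1.   ] toolx [0.003 1.    0.001] j6 0.91 t 14.7 gap 15.3 F [0.4 0.8 0.2]
shift units [-0.7542 -0.1949 -0.0581] roll -0.0014
```

>>> {"api": "arm_command", "payload": {"series": [[0, -0.4, -0.1, -0.1, 0], [0, -0.75, -0.2, -0.2, 0], [0, -0.75, -0.2, -0.2, 0], [0, -0.75, -0.2, -0.2, 0]]}}

```text
clock: 15.18
ee_pos: [495.8, -359.0, 231.8]
orientation: [0.707, 0.707, 0.0, -0.001]
force: [-0.5, 0.2, -0.3]
finger_gap: 15.5
```

```bash
cat >> h.py <<'E'
def tray(p,side):
    X,u,v=cloud(p)
    k=(X[:,0]>370)&(X[:,0]<700)&(X[:,1]*side>285)&(X[:,1]*side<460)
    X=X[k]
    W=X[abs(X[:,2]-22)<3]; W=W[W[:,0]<620]
    if len(W): 
        print('wall',cv2.minAreaRect(W[:,:2].astype(np.float32)),len(W),W.min(0),W.max(0))
    F=X[abs(X[:,2]-6)<3]; F=F[F[:,0]<610]; print('floor',np.percentile(F,[1,99],axis=0),'z',np.median(F[:,2]))
E
python3 -c "
from h import *
np.set_printoptions(precision=1,suppress=True)
plan(495,-362,210,0)
p=snap('wrist','w8.png'); tray(p,-1)
"
```

```text
at [ 495.8 -359.   231.8] jawyaw 0.0 toolz [-0.  0. -1.] toolx [-0.  1.  0.] j6 0.73 t 15.2 gap 15.5 F [-0.5  0.2 -0.3]
shift units [-0.  -0.   0.1] roll 0.0001
wall ((494.3573913574219, -361.1186828613281), (212.4244384765625, 132.44129943847656), 0.6105986833572388) 5027 [ 387.7 -428.3   19. ] [ 601.  -294.1   24.5]
floor [[ 395.3 -420.4    4.2]
 [ 608.4 -302.3    7.9]] z 5.975382434680821
```

View pics/w8.png

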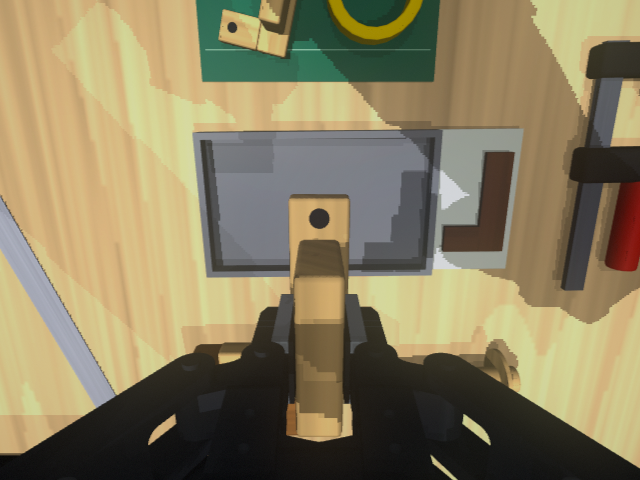

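The left tray is centred at (494.4, -361.1). Bracket A goes in the far slot.

>>> {"api": "arm_command", "payload": {"series": [[0, 0, 0.3, 0.1, 0], [0, -0.01, 0.557, 0.4, 0], [0, -0.01, 0.557, 0.7, 0], [0, -0.01, 0.557, 1, 0], [0, -0.01, 0.557, 1, 0], [0, -0.01, 0.557, 1, 0]]}}

```text
clock: 15.98
ee_pos: [579.8, -361.7, 84.9]
orientation: [0.707, 0.707, 0.0, 0.001]
force: [0.5, -0.0, -1.3]
finger_gap: 15.4
```

```bash
python3 -c "
from h import *
plan(579.4,-360.5,25,0.6)
"
```

```text
at [ 579.8 -361.7   84.9] jawyaw 0.0 toolz [ 0.001 -0.001 -1.   ] toolx [-0.001  1.    -0.001] j6 0.82 t 16.0 gap 15.4 F [ 0.5 -0.  -1.3]
shift units [ 0.0085 -0.0031  0.3992] roll -0.0047
```

>>> {"api": "arm_command", "payload": {"series": [[0, 0.007, 0, 0.2, -0.004], [0, 0.007, 0, 0.35, -0.004], [0, 0.007, 0, 0.395, -0.004], [0, 0.007, 0, 0.395, -0.004], [0.4, 0.007, 0, 0.395, -0.004], [0.4, 0.007, 0, 0.395, -0.004], [0.4, 0.007, 0, 0.395, -0.004], [0.4, 0.007, 0, 0.1, -0.004], [0.4, 0.007, 0, -0.2, -0.004], [0.4, 0.4, -0.4, -0.5, 0.05], [0.4, 0.8, -0.75, -0.5, 0.11], [0.4, 1, -0.75, -0.5, 0.115], [0.4, 1, -0.75, -0.5, 0.115]], "force": 40}}

```text
clock: 17.6
ee_pos: [465.2, -209.4, 158.3]
orientation: [0.787, 0.617, 0.0, 0.0]
force: [0.2, -0.6, 0.7]
finger_gap: 34.1
```

```bash
python3 -c "
from h import *
plan(466.3,-187.7,20,-13.7)
p=snap('wrist','w9.png'); brackets(p)
"
```

```text
at [ 465.2 -209.4  158.3] jawyaw -13.7 toolz [ 0.  0. -1.] toolx [0.238 0.971 0.   ] j6 1.13 t 17.6 gap 34.1 F [ 0.2 -0.6  0.7]
shift units [ 0.1423 -0.0274  0.9222] roll -0.0004
c [ 465.6 -188.9] dir 77.1 L size 60 16 z 51.8 pix [312. 208.] [np.int64(0), np.int64(0), np.int64(46), np.int64(967)] 2314
```

View pics/w9.png

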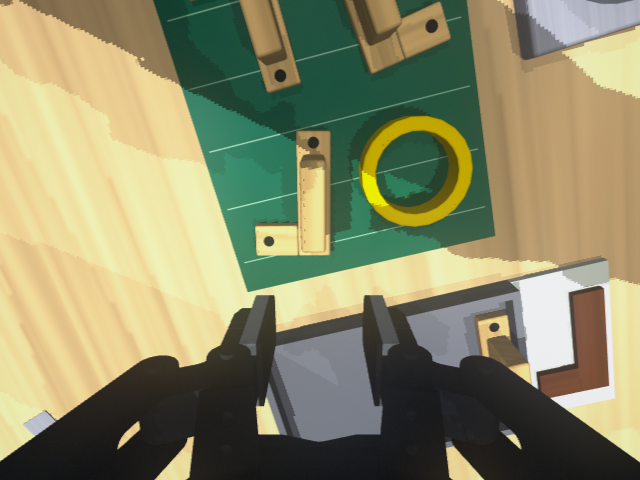

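A sits in the tray at (500,350). F is left-hand, with its web at (313,205). Grasping F.

>>> {"api": "arm_command", "payload": {"series": [[0.4, 0.137, -0.026, 0.35, 0], [0.4, 0.137, -0.026, 0.7, 0], [0.4, 0.137, -0.026, 0.92, 0], [0.4, 0.137, -0.026, 0.92, 0], [0, 0.137, -0.026, 0.92, 0], [0, 0.137, -0.026, 0.92, 0], [0, 0.137, -0.026, 0.92, 0], [0, 0.137, -0.026, 0.92, 0], [0, 0.137, -0.026, 0.6, 0], [0, 0.1, -0.026, 0.3, 0], [0, -0.3, 0, 0.2, -0.06], [0, -0.7, 0, 0.2, -0.119], [0, -1, 0.2, 0.2, -0.119], [0, -1, 0.2, 0.2, -0.119]], "force": 40}}

```text
clock: 19.4
ee_pos: [459.3, -367.7, 126.1]
orientation: [0.705, 0.709, -0.0, -0.001]
force: [0.6, 0.7, -0.9]
finger_gap: 15.3
```

```bash
python3 -c "
from h import *
plan(510.4,-360.8,25,0.6)
p=snap('wrist','w10.png')
"
```

```text
at [ 459.3 -367.7  126.1] jawyaw 0.3 toolz [-0.001  0.001 -1.   ] toolx [-0.005  1.     0.001] j6 0.67 t 19.4 gap 15.3 F [ 0.6  0.7 -0.9]
shift units [0.0437 0.3421 0.6739] roll -0.0028
```

View pics/w10.png

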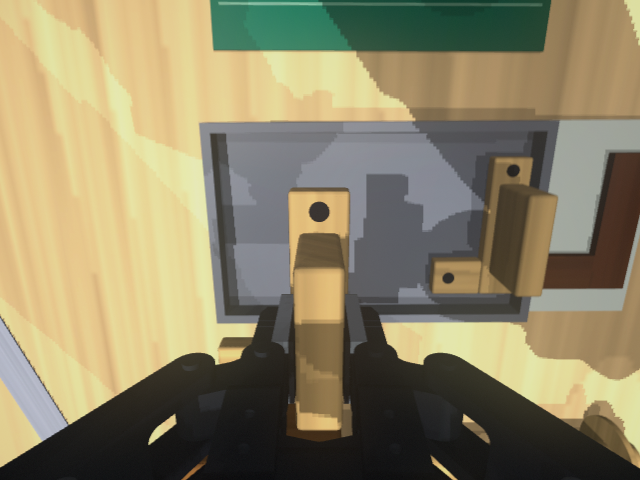

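A is flat in its slot. Placing F in the middle.

>>> {"api": "arm_command", "payload": {"series": [[0, 0.043, 0.2, 0, -0.003], [0, 0.043, 0.342, 0.3, -0.003], [0, 0.043, 0.342, 0.55, -0.003], [0, 0.043, 0.342, 0.67, -0.003], [0, 0.043, 0.342, 0.67, -0.003], [0.4, 0.043, 0.342, 0.67, -0.003], [0.4, 0.043, 0.342, 0.67, -0.003], [0.4, 0.043, 0.342, 0.67, -0.003], [0.4, 0.043, 0.342, 0.35, -0.003], [0.4, 0.043, 0.3, 0, -0.003], [0.4, 0.4, 0.2, -0.2, -0.003], [0.4, 0.8, 0, -0.4, -0.003], [0.4, 1, 0, -0.4, 0], [0.4, 1, 0, -0.4, 0]], "force": 40}}

```text
clock: 21.2
ee_pos: [458.7, -213.2, 189.2]
orientation: [0.704, 0.711, 0.0, 0.001]
force: [0.4, 0.1, -0.2]
finger_gap: 34.0
```

>>> {"api": "arm_command", "payload": {"series": [[0.4, 0.4, 0, 0, 0], [0.4, 0.8, 0, 0, 0], [0.4, 1, 0, 0, 0]]}}

```text
clock: 21.58
ee_pos: [457.4, -63.3, 187.9]
orientation: [0.704, 0.71, 0.0, 0.0]
force: [0.5, -1.0, 0.4]
finger_gap: 34.0
```

>>> {"api": "arm_command", "payload": {"series": [[0.4, 0.4, 0, 0, 0], [0.4, 0.8, 0, 0, 0], [0.4, 1, 0, 0, 0]]}}

```text
clock: 21.95
ee_pos: [456.3, 87.0, 187.8]
orientation: [0.704, 0.71, 0.0, 0.0]
force: [0.2, 0.1, -0.5]
finger_gap: 34.1
```

```bash
python3 -c "
from h import *
plan(432.8,163.5,170,6.4)
p=snap('top'); warm(p); brackets(p,(380,620),(-450,450))
cv2.imwrite('pics/t6.png',cv2.resize(p['color'][160:300,150:470],(800,350),interpolation=cv2.INTER_CUBIC))
"
```

```text
at [456.3  87.  187.8] jawyaw 0.5 toolz [ 0.  0. -1.] toolx [-0.009  1.     0.   ] j6 1.47 t 21.9 gap 34.1 F [ 0.2  0.1 -0.5]
shift units [ 0.5114 -0.1518  0.1185] roll -0.0488
knob top [683.9 -64.2] 14.8 z 104.2 53
lid [683.3 -64.1] 46.5 431 lid z 72.5
ball top [694.03256527 152.64675895 113.61132676] mid [697.70671575 157.31199711  98.03329859] 63
warmer ((677.685302734375, 29.73065185546875), (127.53556823730469, 319.5364990234375), 3.192962884902954)
c [461.7 -66.8] dir -87.6 R size 57 16 z 49.9 pix [332. 267.] [np.int64(3), np.int64(5), np.int64(6), np.int64(49)] 106
c [ 509.1 -354. ] dir 89.7 L size 61 16 z 55.0 pix [428. 251.] [np.int64(11), np.int64(15), np.int64(21), np.int64(35)] 119
c [526.8 -70.2] dir 99.6 R size 59 17 z 50.3 pix [333. 245.] [np.int64(1), np.int64(1), np.int64(7), np.int64(41)] 111
c [ 578.6 -359.6] dir 90.1 L size 60 16 z 54.6 pix [429. 227.] [np.int64(16), np.int64(18), np.int64(19), np.int64(32)] 116
```

View pics/t6.png

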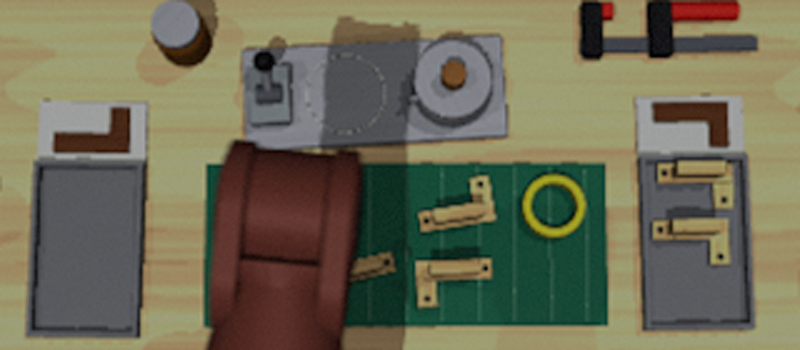

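The top picture shows the switch over at (263,62), the pot on the disc, and A and F in the left tray. Now C.

>>> {"api": "arm_command", "payload": {"series": [[0.4, 0.35, -0.1, 0, -0.049], [0.4, 0.5, -0.15, 0.4, -0.049], [0.4, 0.5, -0.15, 0.5, -0.049], [0.4, 0.5, -0.15, 0.5, -0.049]]}}

```text
clock: 22.5
ee_pos: [432.8, 159.0, 112.1]
orientation: [0.667, 0.745, -0.001, -0.001]
force: [0.3, 0.2, 0.2]
finger_gap: 34.0
```

```bash
python3 -c "
from h import *
p=snap('wrist','w11.png'); brackets(p)
plan(432.8,163.5,20,6.4)
"
```

```text
c [431.9 163.9] dir -83.1 L size 60 16 z 51.8 pix [318. 255.] [np.int64(0), np.int64(0), np.int64(0), np.int64(1641)] 3248
at [433.8 158.9 113.6] jawyaw 6.3 toolz [ 0. -0. -1.] toolx [-0.109  0.994 -0.   ] j6 1.53 t 22.6 gap 33.8 F [ 0.2 -0.1 -0. ]
shift units [ 0.0311 -0.0036  0.6237] roll -0.0012
```

View pics/w11.png

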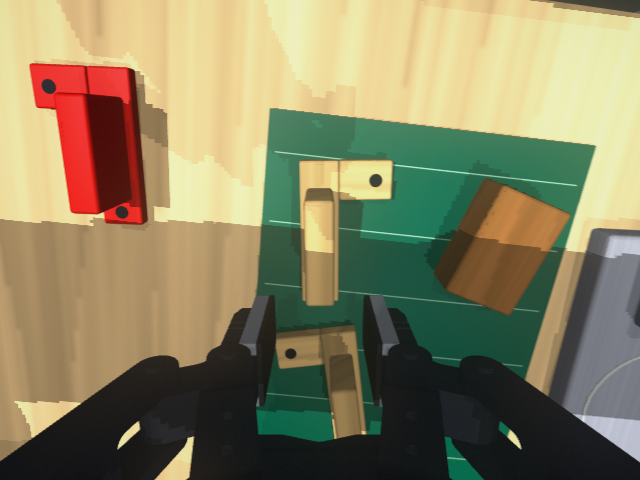

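C is left-hand, pale, with its web at (318,245). The red one at (90,140) is a different piece. Grasping C.

>>> {"api": "arm_command", "payload": {"series": [[0.4, 0.032, -0.008, 0.3, 0], [0.4, 0.032, -0.008, 0.62, 0], [0.4, 0.032, -0.008, 0.62, 0], [0, 0.032, -0.008, 0.62, 0], [0, 0.032, -0.008, 0.62, 0], [0, 0.032, -0.008, 0.62, 0], [0, 0.032, -0.008, 0.62, 0], [0, 0.032, -0.008, 0.3, 0], [0, 0.032, -0.008, 0, 0], [0, -0.2, 0, -0.3, 0.05], [0, -0.6, 0, -0.4, 0.05], [0, -1, 0, -0.4, 0.05], [0, -1, 0, -0.4, 0.05]], "force": 40}}

```text
clock: 24.18
ee_pos: [450.6, 6.9, 174.5]
orientation: [0.707, 0.707, 0.0, 0.001]
force: [-0.7, 0.6, -1.2]
finger_gap: 15.7
```

>>> {"api": "arm_command", "payload": {"series": [[0, -0.4, 0, 0, 0], [0, -0.8, 0, 0, 0], [0, -1, 0, 0, 0]]}}

```text
clock: 24.55
ee_pos: [450.7, -141.2, 174.0]
orientation: [0.706, 0.709, 0.0, 0.001]
force: [0.9, 1.1, -1.8]
finger_gap: 15.3
```

>>> {"api": "arm_command", "payload": {"series": [[0, -0.4, 0, 0, 0], [0, -0.8, 0, 0, 0], [0, -1, 0, 0, 0], [0, -1, 0, 0, 0]]}}

```text
clock: 25.05
ee_pos: [451.5, -290.5, 173.5]
orientation: [0.706, 0.708, -0.0, 0.0]
force: [-0.4, 0.1, -0.6]
finger_gap: 15.6
```

```bash
python3 -c "
from h import *
plan(409.4,-361.1,110,0.6)
"
```

```text
at [ 451.5 -290.5  173.5] jawyaw 0.2 toolz [ 0.001 -0.001 -1.   ] toolx [-0.004  1.    -0.001] j6 0.75 t 25.1 gap 15.6 F [-0.4  0.1 -0.6]
shift units [-0.4693 -0.283   0.4236] roll -0.0032
```

>>> {"api": "arm_command", "payload": {"series": [[0, -0.35, -0.2, 0, -0.003], [0, -0.469, -0.283, 0.4, -0.003], [0, -0.469, -0.283, 0.42, -0.003], [0, -0.469, -0.283, 0.42, -0.003]]}}

```text
clock: 25.55
ee_pos: [410.1, -358.7, 111.1]
orientation: [0.702, 0.712, 0.0, 0.0]
force: [0.9, -0.7, -0.5]
finger_gap: 15.4
```

```bash
python3 -c "
from h import *
p=snap('wrist','w12.png')
plan(409.4,-361.1,25,0.6)
"
```

```text
at [ 410.6 -359.3  111.9] jawyaw 0.8 toolz [ 0.002 -0.002 -1.   ] toolx [-0.013  1.    -0.002] j6 0.60 t 25.6 gap 15.2 F [-1.  -0.6  0.1]
shift units [-0.0111 -0.0091  0.5796] roll 0.0014
```

View pics/w12.png

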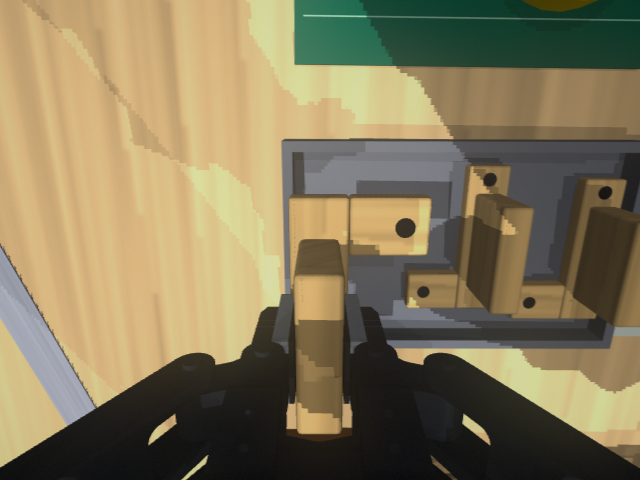

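C clears F's foot. I'll put it 4 mm further from the near wall.

>>> {"api": "arm_command", "payload": {"series": [[0, -0.011, 0.017, 0.25, 0], [0, -0.011, 0.017, 0.45, 0], [0, -0.011, 0.017, 0.575, 0], [0, -0.011, 0.017, 0.575, 0], [0.4, -0.011, 0.017, 0.575, 0], [0.4, -0.011, 0.017, 0.575, 0], [0.4, -0.011, 0.017, 0.575, 0], [0.4, -0.011, 0.017, 0.3, 0], [0.4, -0.011, 0.017, 0, 0], [0.4, 0.3, 0.2, -0.4, -0.03], [0.4, 0.7, 0.2, -0.6, -0.03], [0.4, 1, 0.3, -0.6, 0.005], [0.4, 1, 0.3, -0.6, 0.005]], "force": 40}}

```text
clock: 27.22
ee_pos: [453.7, -206.5, 201.5]
orientation: [0.705, 0.709, 0.0, 0.001]
force: [0.2, -0.9, -0.3]
finger_gap: 34.2
```

```bash
python3 -c "
from h import *
p=snap('wrist','w13.png')
p=snap('top');brackets(p,(380,620),(-450,450))
plan(463.1,-66.1,100,1.5)
"
```

```text
c [ 411.6 -361.1] dir 91.1 R size 58 15 z 55.4 pix [431. 283.] [np.int64(0), np.int64(1), np.int64(2), np.int64(14)] 98
c [461.5  51.8] dir -76.6 R size 59 16 z 51.1 pix [291. 267.] [np.int64(5), np.int64(5), np.int64(6), np.int64(38)] 108
c [461.7 -66.7] dir -87.7 R size 57 16 z 51.3 pix [331. 267.] [np.int64(3), np.int64(6), np.int64(7), np.int64(46)] 105
c [526.5 -69.9] dir 99.1 R size 59 17 z 50.8 pix [332. 245.] [np.int64(3), np.int64(5), np.int64(6), np.int64(39)] 110
at [ 452.8 -208.8  200.1] jawyaw 0.2 toolz [ 0.001 -0.001 -1.   ] toolx [-0.004  1.    -0.001] j6 0.87 t 27.3 gap 34.1 F [-1.1  0.4  0.1]
shift units [0.9519 0.0714 0.6665] roll -0.0108
```

View pics/w13.png

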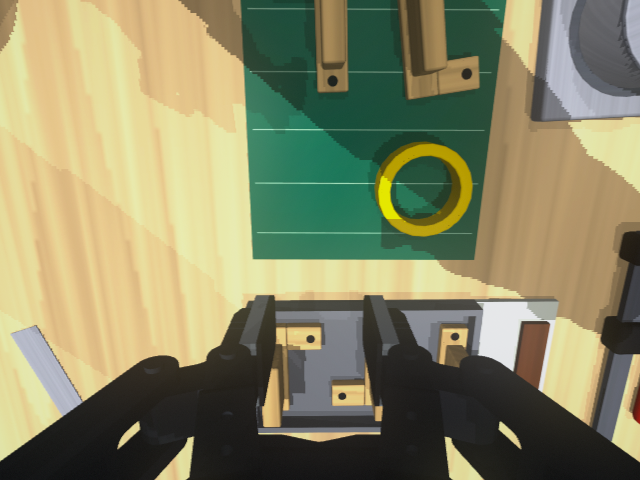

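All three lefts are in the tray. Next is E, a right-hand one.

>>> {"api": "arm_command", "payload": {"series": [[0.4, 0.4, 0.03, 0.2, -0.011], [0.4, 0.8, 0.068, 0.5, -0.011], [0.4, 0.95, 0.068, 0.66, -0.011], [0.4, 0.95, 0.068, 0.66, -0.011], [0.4, 0.95, 0.068, 0.66, -0.011]]}}

```text
clock: 27.95
ee_pos: [462.7, -68.0, 101.1]
orientation: [0.699, 0.715, -0.0, 0.0]
force: [-0.8, 0.2, -0.2]
finger_gap: 34.5
```

```bash
python3 -c "
from h import *
p=snap('wrist','w14.png');brackets(p)
plan(463.1,-66.1,20,1.5)
"
```

```text
c [462.1 -66.3] dir -87.6 R size 60 16 z 51.8 pix [318. 268.] [np.int64(0), np.int64(0), np.int64(0), np.int64(1784)] 3481
c [527.4 -70.5] dir 99.0 R size 60 17 z 51.8 pix [445. 279.] [np.int64(0), np.int64(0), np.int64(0), np.int64(1264)] 3806
at [463.  -68.4 101.6] jawyaw 1.3 toolz [ 0.001 -0.001 -1.   ] toolx [-0.023  1.    -0.001] j6 1.12 t 28.0 gap 34.2 F [ 0.6  0.1 -0.2]
shift units [1.560e-02 4.000e-04 5.439e-01] roll -0.0015
```

View pics/w14.png

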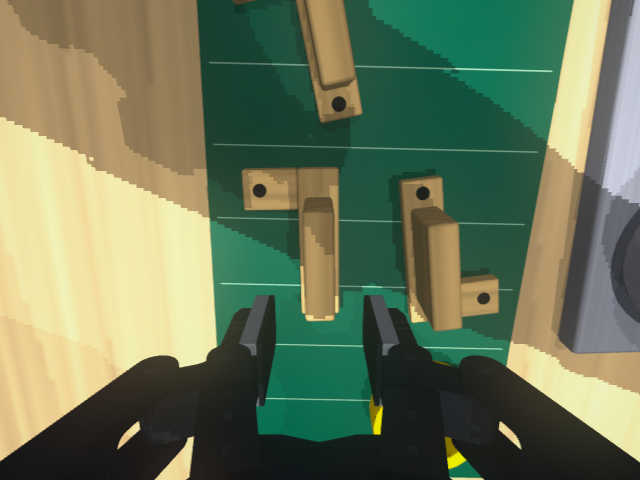

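>>> {"api": "arm_command", "payload": {"series": [[0.4, 0.014, -0.004, 0.3, 0], [0.4, 0.014, -0.004, 0.54, 0], [0.4, 0.014, -0.004, 0.54, 0], [0, 0.014, -0.004, 0.54, 0], [0, 0.014, -0.004, 0.54, 0], [0, 0.014, -0.004, 0.54, 0], [0, 0.014, -0.004, 0.54, 0], [0, 0.014, -0.004, 0.3, 0], [0, 0.014, -0.004, 0, 0], [0, 0.2, 0, -0.3, 0.011], [0, 0.6, 0.05, -0.6, 0.011], [0, 1, 0.1, -0.8, 0.011], [0, 1, 0.1, -0.8, 0.011]], "force": 40}}

```text
clock: 29.62
ee_pos: [474.7, 86.0, 223.8]
orientation: [0.705, 0.709, 0.001, 0.001]
force: [-0.2, -1.3, -0.7]
finger_gap: 15.3
```

>>> {"api": "arm_command", "payload": {"series": [[0, 0.4, 0, 0, 0], [0, 0.8, 0, 0, 0], [0, 1, 0, 0, 0]]}}

```text
clock: 30.0
ee_pos: [473.1, 235.7, 220.7]
orientation: [0.706, 0.708, -0.0, -0.0]
force: [0.8, -0.6, -0.9]
finger_gap: 15.6
```

>>> {"api": "arm_command", "payload": {"series": [[0, 0.4, 0, 0, 0], [0, 0.8, 0, 0, 0], [0, 0.95, 0, 0, 0], [0, 0.95, 0, 0, 0]]}}

```text
clock: 30.5
ee_pos: [473.0, 376.9, 220.1]
orientation: [0.706, 0.708, -0.001, -0.0]
force: [-0.0, -0.4, -0.4]
finger_gap: 15.6
```

```bash
python3 -c "
from h import *
np.set_printoptions(precision=1,suppress=True)
plan(489,375,200,0)
p=snap('wrist','w15.png'); tray(p,1)
"
```

```text
at [473.  376.9 220.1] jawyaw 0.2 toolz [-0. -0. -1.] toolx [-0.  1. -0.] j6 2.02 t 30.5 gap 15.6 F [-0.  -0.4 -0.4]
shift units [-0.   0.1  0.1] roll 0.0017
wall ((488.1851806640625, 376.6761474609375), (132.40687561035156, 212.57888793945312), 89.1129379272461) 4931 [381.1 309.2  19. ] [595.2 444.5  24.6]
floor [[390.6 316.4   4.2]
 [606.4 436.1   8.1]] z 6.008594883127118
```

View pics/w15.png

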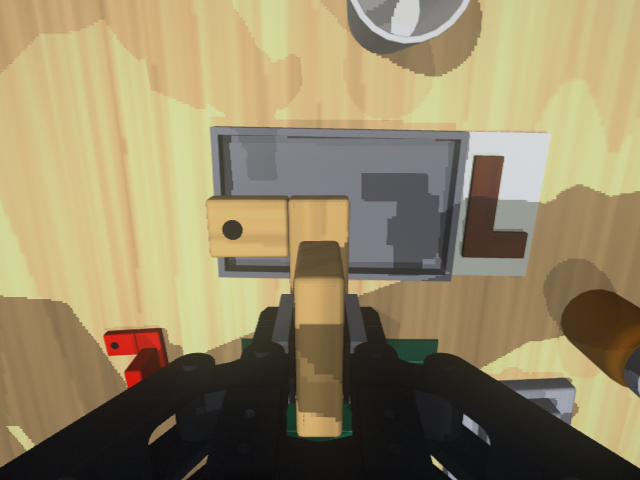

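The right tray is centred at (488.2, 376.7) and turned -0.9°. E goes in the far slot.

>>> {"api": "arm_command", "payload": {"series": [[0, -0.005, 0.35, 0, 0.009], [0, -0.01, 0.66, 0.2, 0.009], [0, -0.01, 0.66, 0.55, 0.009], [0, -0.01, 0.66, 0.85, 0.009], [0, -0.01, 0.66, 0.85, 0.009], [0, -0.01, 0.66, 0.85, 0.009]]}}

```text
clock: 31.3
ee_pos: [573.4, 374.3, 95.8]
orientation: [0.714, 0.701, 0.001, 0.001]
force: [0.7, 1.0, -0.6]
finger_gap: 15.3
```

```bash
python3 -c "
from h import *
plan(572,375.4,25,-0.9)
"
```

```text
at [573.4 374.3  95.8] jawyaw -1.0 toolz [ 0.002  0.001 -1.   ] toolx [0.018 1.    0.001] j6 1.98 t 31.3 gap 15.3 F [ 0.7  1.  -0.6]
shift units [ 0.0071 -0.0108  0.4721] roll -0.0012
```

>>> {"api": "arm_command", "payload": {"series": [[0, 0.007, -0.009, 0.2, 0], [0, 0.007, -0.009, 0.38, 0], [0, 0.007, -0.009, 0.468, 0], [0, 0.007, -0.009, 0.468, 0], [0.4, 0.007, -0.009, 0.468, 0], [0.4, 0.007, -0.009, 0.468, 0], [0.4, 0.007, -0.009, 0.468, 0], [0.4, 0.007, -0.009, 0.2, 0], [0.4, 0.007, -0.009, -0.1, 0], [0.4, -0.3, -0.2, -0.4, 0], [0.4, -0.7, -0.5, -0.5, -0.06], [0.4, -1, -0.7, -0.5, -0.117], [0.4, -1, -0.7, -0.5, -0.117]], "force": 40}}

```text
clock: 32.92
ee_pos: [462.9, 224.6, 168.5]
orientation: [0.622, 0.783, -0.0, 0.0]
force: [0.6, 0.4, 1.0]
finger_gap: 34.3
```

```bash
python3 -c "
from h import *
plan(463,70,130,13.2)
"
```

```text
at [462.9 224.6 168.5] jawyaw 13.0 toolz [-0. -0. -1.] toolx [-0.225  0.974 -0.   ] j6 1.54 t 32.9 gap 34.3 F [0.6 0.4 1. ]
shift units [-1.0044 -0.232   0.2571] roll -0.0014
```

>>> {"api": "arm_command", "payload": {"series": [[0.4, -0.4, -0.1, 0, 0], [0.4, -0.8, -0.2, 0.2, 0], [0.4, -1, -0.24, 0.4, 0], [0.4, -1, -0.24, 0.4, 0], [0.4, -1, -0.24, 0.4, 0]]}}

```text
clock: 33.55
ee_pos: [464.2, 72.7, 109.0]
orientation: [0.622, 0.783, 0.0, 0.0]
force: [0.4, 0.3, 0.8]
finger_gap: 34.1
```

```bash
python3 -c "
from h import *
p=snap('wrist','w16.png');brackets(p)
plan(462.4,51.9,20,13.2)
p=snap('top');brackets(p,(380,620),(250,450))
"
```

```text
c [462.2  51.9] dir -76.9 R size 60 16 z 51.8 pix [306. 300.] [np.int64(0), np.int64(0), np.int64(0), np.int64(1545)] 3083
at [464.4  73.  109.4] jawyaw 13.1 toolz [ 0.001  0.    -1.   ] toolx [-0.226  0.974 -0.   ] j6 1.22 t 33.6 gap 34.5 F [-0.5 -0.1  0.1]
shift units [-0.134  -0.0458  0.5958] roll -0.0011
c [570.8 374.8] dir -90.2 R size 61 16 z 54.6 pix [182. 230.] [np.int64(17), np.int64(22), np.int64(23), np.int64(43)] 119
```

View pics/w16.png

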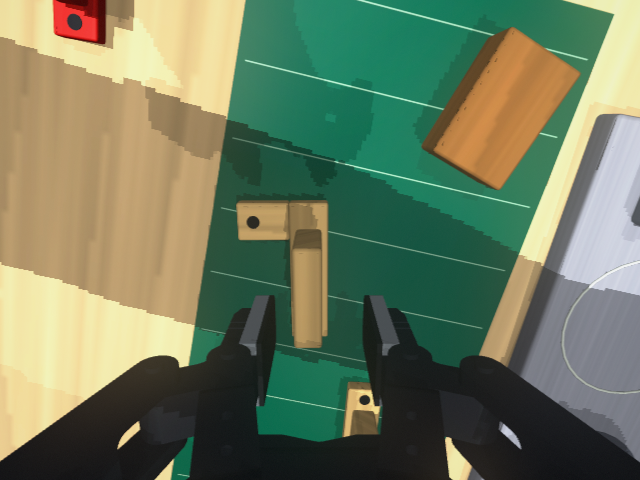

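E is well seated. D's web is at (307,290), right-hand. Grasping D.

>>> {"api": "arm_command", "payload": {"series": [[0.4, -0.134, -0.047, 0, 0], [0.4, -0.134, -0.047, 0.3, 0], [0.4, -0.134, -0.047, 0.592, 0], [0.4, -0.134, -0.047, 0.592, 0], [0, -0.134, -0.047, 0.592, 0], [0, -0.134, -0.047, 0.592, 0], [0, -0.134, -0.047, 0.592, 0], [0, -0.134, -0.047, 0.592, 0], [0, -0.134, -0.047, 0.3, 0], [0, -0.134, -0.047, 0, 0], [0, 0.2, 0.1, -0.3, 0.06], [0, 0.6, 0.2, -0.5, 0.117], [0, 1, 0.3, -0.5, 0.117], [0, 1, 0.3, -0.5, 0.117]], "force": 40}}

```text
clock: 35.4
ee_pos: [473.6, 231.8, 184.9]
orientation: [0.712, 0.702, 0.001, 0.0]
force: [-0.4, -0.2, -1.3]
finger_gap: 14.9
```

>>> {"api": "arm_command", "payload": {"series": [[0, 0.4, 0, 0, 0], [0, 0.8, 0, 0, 0], [0, 1, 0, 0, 0], [0, 1, 0, 0, 0]]}}

```text
clock: 35.9
ee_pos: [476.0, 379.7, 183.3]
orientation: [0.712, 0.702, -0.0, 0.0]
force: [0.0, -0.9, -0.8]
finger_gap: 15.5
```

```bash
python3 -c "
from h import *
plan(504.5,376.4,100,-0.9)
"
```

```text
at [476.  379.7 183.3] jawyaw -0.9 toolz [-0. -0. -1.] toolx [ 0.015  1.    -0.   ] j6 2.05 t 35.9 gap 15.5 F [ 0.  -0.9 -0.8]
shift units [-0.0192  0.1905  0.5551] roll 0.0002
```

>>> {"api": "arm_command", "payload": {"series": [[0, -0.02, 0.184, 0.2, 0], [0, -0.02, 0.184, 0.55, 0], [0, -0.02, 0.184, 0.55, 0], [0, -0.02, 0.184, 0.55, 0]]}}

```text
clock: 36.4
ee_pos: [504.4, 374.7, 103.0]
orientation: [0.713, 0.701, 0.001, 0.0]
force: [0.3, 0.6, 0.4]
finger_gap: 15.4
```

```bash
python3 -c "
from h import *
p=snap('wrist','w17.png')
plan(503.5,376.4,25,-0.9)
"
```

```text
at [505.  375.2 103.8] jawyaw -1.0 toolz [ 0.003  0.001 -1.   ] toolx [0.018 1.    0.001] j6 2.02 t 36.5 gap 15.5 F [ 0.6  0.3 -0.4]
shift units [ 0.0075 -0.0115  0.5252] roll -0.001
```

View pics/w17.png

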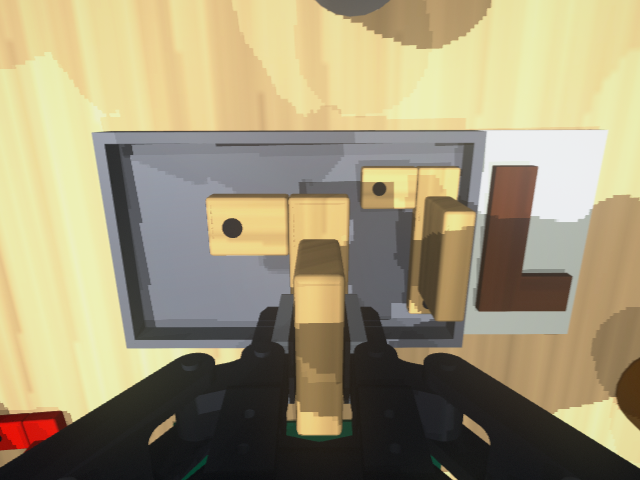

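>>> {"api": "arm_command", "payload": {"series": [[0, 0.006, -0.009, 0.2, 0], [0, 0.006, -0.009, 0.4, 0], [0, 0.006, -0.009, 0.52, 0], [0, 0.006, -0.009, 0.52, 0], [0.4, 0.006, -0.009, 0.52, 0], [0.4, 0.006, -0.009, 0.52, 0], [0.4, 0.006, -0.009, 0.52, 0], [0.4, 0.006, -0.009, 0.2, 0], [0.4, 0.006, -0.009, -0.1, 0], [0.4, -0.3, 0, -0.4, 0], [0.4, -0.7, 0, -0.6, -0.06], [0.4, -1, 0, -0.6, -0.082], [0.4, -1, 0, -0.6, -0.082]], "force": 40}}

```text
clock: 38.08
ee_pos: [501.8, 222.5, 191.8]
orientation: [0.652, 0.758, 0.0, 0.001]
force: [0.8, 0.1, -0.5]
finger_gap: 34.5
```

>>> {"api": "arm_command", "payload": {"series": [[0.4, -0.4, -0.07, 0, 0], [0.4, -0.8, -0.14, 0, 0], [0.4, -1, -0.14, 0, 0]]}}

```text
clock: 38.45
ee_pos: [503.3, 72.0, 190.7]
orientation: [0.651, 0.759, -0.0, 0.0]
force: [0.3, -0.2, 0.3]
finger_gap: 34.3
```

```bash
python3 -c "
from h import *
plan(527.4,-60,110,9)
p=snap('top'); warm(p); brackets(p,(380,620),(250,450))
"
```

```text
at [503.3  72.  190.7] jawyaw 8.8 toolz [ 0. -0. -1.] toolx [-0.152  0.988 -0.   ] j6 1.30 t 38.5 gap 34.3 F [ 0.3 -0.2  0.3]
shift units [-0.894   0.0251  0.5384] roll -0.002
knob top [683.6 -63.3] 14.3 z 103.5 57
lid [682.7 -63.8] 46.5 394 lid z 72.3
ball top [699.07781278 152.36208026 117.31397676] mid [698.48715087 157.01489463 100.74511601] 62
warmer ((678.0587768554688, 29.935836791992188), (126.72148132324219, 319.8343811035156), 2.988346576690674)
c [502.3 376.3] dir -90.9 R size 60 15 z 54.6 pix [181. 253.] [np.int64(15), np.int64(21), np.int64(23), np.int64(36)] 114
c [571.1 374.6] dir -91.1 R size 60 15 z 54.3 pix [182. 230.] [np.int64(17), np.int64(22), np.int64(22), np.int64(28)] 109
```

>>> {"api": "arm_command", "payload": {"series": [[0.4, -0.4, 0, 0, -0.002], [0.4, -0.8, 0.024, 0.3, -0.002], [0.4, -0.9, 0.024, 0.53, -0.002], [0.4, -0.9, 0.024, 0.53, -0.002], [0.4, -0.9, 0.024, 0.53, -0.002]]}}

```text
clock: 39.12
ee_pos: [528.1, -58.3, 112.2]
orientation: [0.649, 0.761, 0.0, 0.0]
force: [0.8, -0.5, 0.7]
finger_gap: 34.1
```

```bash
python3 -c "
from h import *
p=snap('wrist','w18.png');brackets(p)
plan(527.2,-70.4,20,9)
"
```

```text
c [527.4 -70.5] dir 99.0 R size 60 16 z 51.8 pix [314. 284.] [np.int64(0), np.int64(0), np.int64(0), np.int64(842)] 3039
at [528.6 -58.3 112.9] jawyaw 9.1 toolz [ 0.002 -0.    -1.   ] toolx [-0.159  0.987 -0.001] j6 1.06 t 39.2 gap 34.1 F [-0.5  0.8 -0.1]
shift units [-0.0779 -0.023   0.6193] roll 0.0012
```

View pics/w18.png

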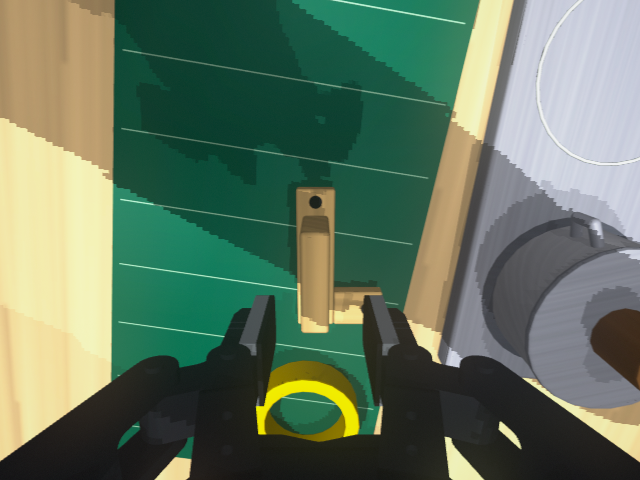

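B's web is at (315,275), short leg to +x, so it's right-hand. Grasping it and carrying it to the right tray.

>>> {"api": "arm_command", "payload": {"series": [[0.4, -0.078, -0.021, 0.2, 0], [0.4, -0.078, -0.021, 0.45, 0], [0.4, -0.078, -0.021, 0.615, 0], [0.4, -0.078, -0.021, 0.615, 0], [0, -0.078, -0.021, 0.615, 0], [0, -0.078, -0.021, 0.615, 0], [0, -0.078, -0.021, 0.615, 0], [0, -0.078, -0.021, 0.615, 0], [0, -0.078, -0.021, 0.3, 0], [0, -0.078, -0.03, 0, 0], [0, 0.2, -0.1, -0.3, 0.04], [0, 0.6, -0.15, -0.5, 0.083], [0, 1, -0.2, -0.6, 0.083], [0, 1, -0.2, -0.6, 0.083]], "force": 40}}

```text
clock: 40.92
ee_pos: [474.3, 87.2, 204.1]
orientation: [0.711, 0.703, 0.001, 0.001]
force: [0.6, 0.1, -1.2]
finger_gap: 15.6
```

>>> {"api": "arm_command", "payload": {"series": [[0, 0.4, 0, 0, 0], [0, 0.8, -0.05, 0, 0], [0, 1, -0.1, 0, 0]]}}

```text
clock: 41.3
ee_pos: [461.5, 236.4, 201.6]
orientation: [0.712, 0.702, 0.0, 0.0]
force: [-0.5, -0.8, -0.9]
finger_gap: 15.2
```

>>> {"api": "arm_command", "payload": {"series": [[0, 0.4, 0, 0, 0], [0, 0.8, -0.1, 0, 0], [0, 0.95, -0.2, 0, 0], [0, 0.95, -0.2, 0, 0]]}}

```text
clock: 41.8
ee_pos: [433.3, 378.4, 201.3]
orientation: [0.712, 0.703, -0.0, 0.0]
force: [0.9, -0.3, -0.5]
finger_gap: 15.4
```

```bash
python3 -c "
from h import *
plan(409,378,105,-0.9)
"
```

```text
at [433.3 378.4 201.3] jawyaw -0.7 toolz [-0. -0. -1.] toolx [ 0.013  1.    -0.   ] j6 2.07 t 41.8 gap 15.4 F [ 0.9 -0.3 -0.5]
shift units [-0.005 -0.162  0.642] roll 0.0014
```

>>> {"api": "arm_command", "payload": {"series": [[0, -0.004, -0.1, 0.1, 0.002], [0, -0.004, -0.182, 0.4, 0.002], [0, -0.004, -0.182, 0.64, 0.002], [0, -0.004, -0.182, 0.64, 0.002], [0, -0.004, -0.182, 0.64, 0.002]]}}

```text
clock: 42.42
ee_pos: [407.9, 376.9, 107.0]
orientation: [0.714, 0.7, 0.001, 0.0]
force: [0.4, -0.5, -0.4]
finger_gap: 15.4
```

```bash
python3 -c "
from h import *
p=snap('wrist','w19.png')
plan(406,377.5,25,-0.9)
"
```

```text
at [408.2 377.2 107.5] jawyaw -1.2 toolz [ 0.003  0.001 -1.   ] toolx [0.02  1.    0.001] j6 2.10 t 42.5 gap 15.5 F [ 0.3 -0.   0.2]
shift units [ 0.0008 -0.0158  0.5498] roll -0.0022
```

View pics/w19.png

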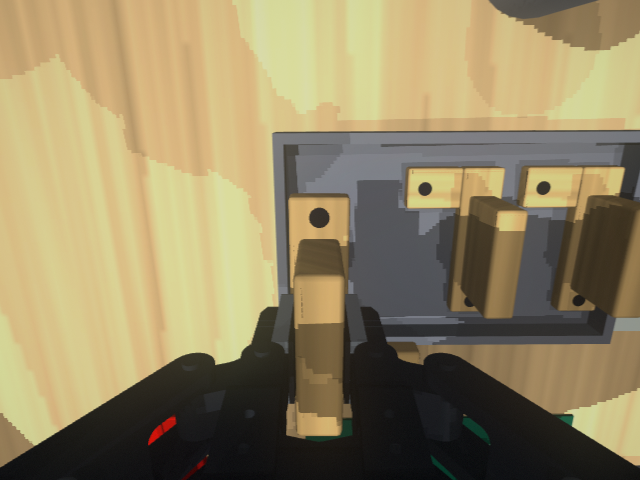

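>>> {"api": "arm_command", "payload": {"series": [[0, 0, -0.012, 0.2, 0], [0, 0, -0.012, 0.42, 0], [0, 0, -0.012, 0.545, 0], [0, 0, -0.012, 0.545, 0], [0.4, 0, -0.012, 0.545, 0], [0.4, 0, -0.012, 0.545, 0], [0.4, 0, -0.012, 0.545, 0], [0.4, 0, -0.012, 0.2, 0], [0.4, 0, -0.012, -0.1, 0], [0.4, -0.3, 0.2, -0.4, 0], [0.4, -0.7, 0.5, -0.8, 0], [0.4, -1, 0.5, -0.9, 0], [0.4, -1, 0.5, -0.9, 0]], "force": 40}}

```text
clock: 44.1
ee_pos: [480.2, 223.5, 242.7]
orientation: [0.715, 0.699, 0.001, 0.001]
force: [-0.3, 0.1, 0.0]
finger_gap: 34.3
```

```bash
python3 -c "
from h import *
np.set_printoptions(precision=1,suppress=True)
p=snap('wrist','w20.png')
print('w');brackets(p,(380,620),(250,450),zt=(46,66),zb=6)
p=snap('top'); warm(p); print('top'); brackets(p,(380,620),(-450,450),zt=(46,66),zb=6)
cv2.imwrite('pics/t7.png',cv2.resize(p['color'][140:340,150:470],(800,500),interpolation=cv2.INTER_CUBIC))
plan(600,60,260)
"
```

```text
w
knob top [683.3 -63.5] 14.9 z 103.5 50
lid [682.7 -64.6] 46.5 430 lid z 72.5
ball top [702.9 152.7 113.5] mid [698.3 156.8  97.4] 61
warmer ((677.4187622070312, 29.786849975585938), (127.24424743652344, 319.91265869140625), 3.2594265937805176)
top
c [ 411.3 -360.5] dir -90.4 L size 60 15 z 54.5 pix [431. 283.] [np.int64(2), np.int64(8), np.int64(10), np.int64(40)] 110
c [ 509.1 -354. ] dir 90.3 L size 60 16 z 54.5 pix [428. 250.] [np.int64(1), np.int64(5), np.int64(18), np.int64(45)] 118
c [ 578.2 -360.1] dir 90.5 L size 60 16 z 54.7 pix [430. 227.] [np.int64(1), np.int64(4), np.int64(19), np.int64(39)] 117
at [480.  224.1 242. ] jawyaw -1.3 toolz [ 0.  0. -1.] toolx [0. 1. 0.] j6 1.78 t 44.2 gap 34.1 F [ 0.4 -0.2 -0.8]
shift units [-1.1  0.8 -0.1] roll 0
```

View pics/w20.png

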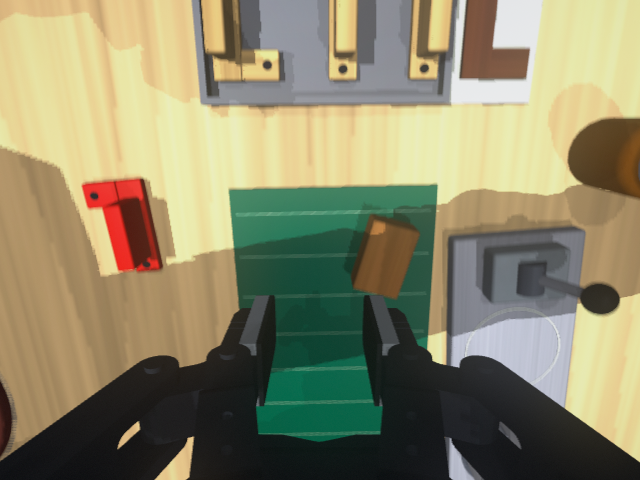

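View pics/t7.png

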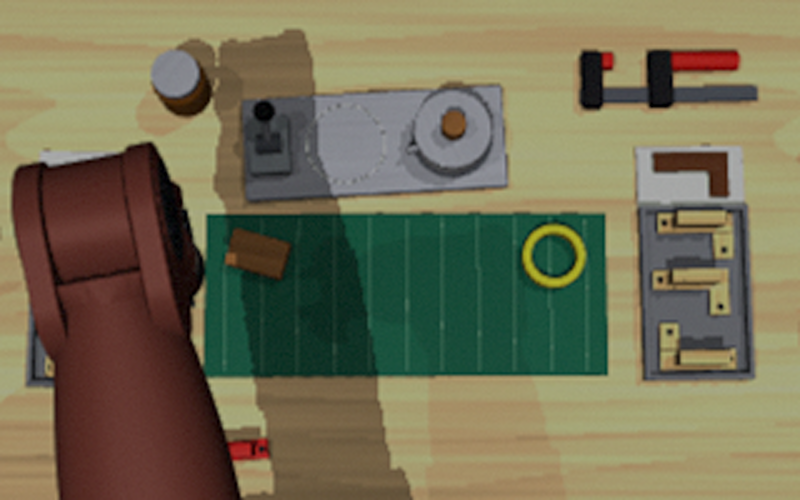

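>>> {"api": "arm_command", "payload": {"series": [[0.4, -0.4, 0.3, 0, 0], [0.4, -0.8, 0.6, 0, 0], [0.4, -1, 0.8, 0, 0], [0.4, -1, 0.8, 0, 0]]}}

```text
clock: 44.7
ee_pos: [597.0, 71.1, 238.2]
orientation: [0.715, 0.699, -0.001, -0.001]
force: [-0.7, 0.6, -0.6]
finger_gap: 34.3
```

>>> {"api": "arm_command", "payload": {"series": [[0.4, -0.4, 0, 0, 0], [0.4, -0.7, 0, 0, 0], [0.4, -0.7, 0, 0, 0], [0.4, -0.7, 0, 0, 0]]}}

```text
clock: 45.2
ee_pos: [593.4, -30.2, 240.0]
orientation: [0.714, 0.7, 0.0, -0.0]
force: [0.2, 0.6, 0.6]
finger_gap: 34.2
```

```bash
python3 -c "
from h import *
np.set_printoptions(precision=1,suppress=True)
p=snap('wrist','w21.png'); warm(p)
p=snap('top'); warm(p); print('top'); brackets(p,(380,620),(-450,450),zt=(46,66),zb=6)
cv2.imwrite('pics/t8.png',cv2.resize(p['color'][140:340,150:470],(800,500),interpolation=cv2.INTER_CUBIC))
plan(600,60,260)
p=snap('scene','s8.png')
"
```

```text
knob top [683.7 -64.2] 15.2 z 103.8 1202
lid [684.3 -64.3] 46.6 7825 lid z 72.0
warmer ((680.632568359375, 3.6637725830078125), (126.48538970947266, 268.68792724609375), 3.230306625366211)
ball top [688.8 164.4 110.8] mid [698.5 157.5  95.5] 64
warmer ((684.20361328125, 30.158782958984375), (139.59889221191406, 319.58441162109375), 3.3101279735565186)
top
c [404.7 377.1] dir 89.3 R size 61 15 z 55.2 pix [180. 286.] [np.int64(4), np.int64(7), np.int64(10), np.int64(37)] 119
c [ 411.4 -360.1] dir -89.5 L size 61 15 z 55.6 pix [431. 283.] [np.int64(1), np.int64(6), np.int64(7), np.int64(49)] 112
c [502.1 376.4] dir -90.3 R size 61 15 z 54.9 pix [181. 253.] [np.int64(3), np.int64(4), np.int64(25), np.int64(40)] 115
c [ 509.3 -354. ] dir 89.4 L size 59 16 z 54.6 pix [428. 250.] [np.int64(5), np.int64(5), np.int64(20), np.int64(39)] 120
c [570.6 375.1] dir -90.4 R size 60 15 z 55.7 pix [182. 230.] [np.int64(5), np.int64(15), np.int64(26), np.int64(41)] 113
c [ 578.7 -360.2] dir 91.2 L size 60 16 z 54.0 pix [430. 227.] [np.int64(4), np.int64(5), np.int64(17), np.int64(36)] 110
at [593.6 -29.9 240.2] jawyaw -1.0 toolz [-0.  0. -1.] toolx [0. 1. 0.] j6 1.32 t 45.3 gap 34.3 F [0.2 0.5 0.2]
shift units [ 0.6  0.  -0.1] roll 0
```

View pics/w21.png

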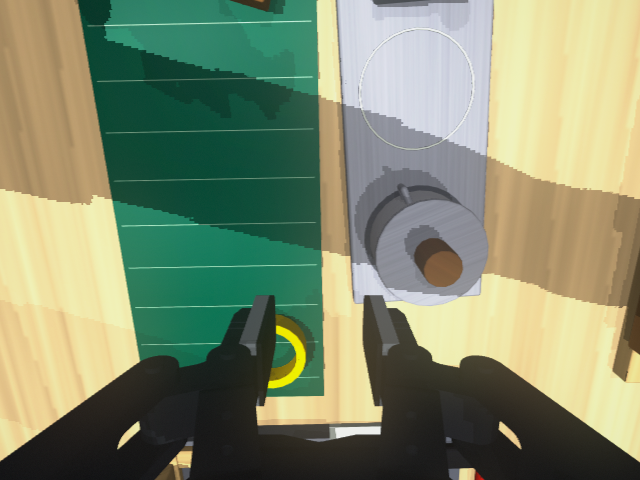

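View pics/t8.png

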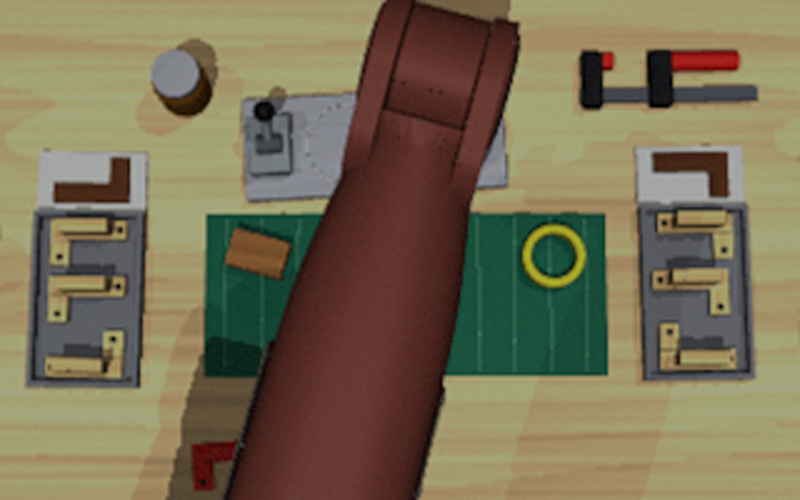

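```bash
python3 -c "
from h import *
print(order.finish_job(), status.read_state()['clock'])"
```

```text
the job is handed in; nothing more can be done
the job is handed in; nothing more can be done
```

The job is done and handed in after about 45 s. The glue pot is on the heating disc, the switch is on, and all six brackets are sorted.

- **Pot:** I held the knob and slid the pot across without lifting it. It stands about 1 to 1.5 mm from the disc's centre. None of my later looks showed it knocked aside.
- **Switch:** I pushed it away from the robot until it met its end stop at about 22 N. The final top view puts the ball at x ≈ 698.5, against about 701 expected at full on. The top camera read the pot about 1 mm low in x, so that fits, though I had no direct reading of the switch angle.
- **Brackets:** The three left-hand ones are in the -y tray and the three right-hand ones in the +y tray. The last fit got the right hand for all six, with every web up. The web tops measured about 54 to 56 mm, which fits lying flat on the tray floor. One mid-run top view misread bracket C as right-hand. The wrist view before I picked it up, and both later fits that covered that tray, showed it as left-hand.
- **Placement:** The middle left-hand bracket sits about 7 mm off centre along y, still flat and clear of the walls.
- **Other things:** The tape, the offcut and the red look-alike were not touched, and the other things on the bench looked undisturbed.

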